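Swap the misplaced stock between the colour trays and nest the cups

TASK

The stock on this storeroom bench stands in the wrong trays: put the blue-banded carton into the blue tray, the orange-banded carton into the orange tray, and the wide green-handled steel cup into the green tray, each upright and flat on the tray's floor; each tray holds one thing, and the empty grey tray is a free spot you may use on the way. Nest the narrow green-handled cup in the wide one, all the way down to its floor, with the handles turned so that they clear each other. Do not disturb the amber bottle or the white jar, and let go of everything at the end.

Things in the scene. Friction and masses are not known exactly. Their poses are not given: they have to be found in the camera images.
- carton_blue: White stock carton with a broad blue band round each end (seen on top and sides), closed and rigid, 100 x 60 x 72 mm high (long side along its x, 60 mm across its y), about 0.12 kg. Origin at the centre of its underside; z up. Fits a tray long side along long side, either way round, 14 mm to spare each side. Goes in the blue tray.
- carton_orange: White stock carton with a broad orange band round each end (seen on top and sides), closed and rigid, 100 x 60 x 72 mm high (long side along its x, 60 mm across its y), about 0.12 kg. Origin at the centre of its underside; z up. Fits a tray long side along long side, either way round, 14 mm to spare each side. Goes in the orange tray.
- cup_wide: Wide low steel cup, open top, 48 mm high, 60 mm diameter at foot, 66 at rim, wall 2.5, floor 4 mm thick, 0.14 kg. Green-gripped bar handle, 8 to 12 mm thick, leaves the wall near the rim along its +x, rises to 73 mm and ends 82 mm from the axis. Origin on the axis at the underside, z up. Goes in the green tray, handle any way.
- cup_narrow: Narrow steel cup, open top, 86 mm high, 40 mm diameter at foot, 46 at rim, 0.11 kg, starts on the bench. Level green-gripped bar handle, 8 to 12 mm thick, along its +x, 58 mm up, ends 80 mm from axis. Origin on axis at underside, z up. Nested, it has 7 mm to spare all round, its origin 4 mm above the wide cup's; handles the same way would clash: opposite is safest.
- tray_blue: Blue plastic tray fixed to the bench, open on top: 136 x 96 mm outside (long side along its x), 128 x 88 mm inside, floor 4 mm thick, rim 14 mm high all round. Origin at the centre of its underside, on the bench; z up.
- tray_orange: Orange plastic tray fixed to the bench, open on top: 136 x 96 mm outside (long side along its x), 128 x 88 mm inside, floor 4 mm thick, rim 14 mm high all round. Origin at the centre of its underside, on the bench; z up.
- tray_green: Green plastic tray fixed to the bench, open on top: 136 x 96 mm outside (long side along its x), 128 x 88 mm inside, floor 4 mm thick, rim 14 mm high all round. Origin at the centre of its underside, on the bench; z up.
- tray_grey: Grey plastic tray fixed to the bench, open on top: 136 x 96 mm outside (long side along its x), 128 x 88 mm inside, floor 4 mm thick, rim 14 mm high all round. Origin at the centre of its underside, on the bench; z up. It is empty: the free spot.
- bottle_amber: Bystander: brown amber glass bottle with a white cap, 50 mm diameter, 100 mm high. Origin at the centre of its underside. Leave it alone.
- jar_white: Bystander: white plastic jar with a red lid, 56 mm diameter, 75 mm high. Origin at the centre of its underside. Leave it alone.

How it is judged (in metres and radians):
At the end, for the whole second after the job is handed in: Cartons flat in the tray of their colour (20 mm of centre each way), wide cup flat in the green tray (36 mm along, 16 mm across), upright to 0.08 rad; narrow cup down in the wide cup (axes 13 mm, 4 mm of its floor, 0.1 rad), so handles clear; all at rest, released (x of carton_blue in the frame of tray_blue between -0.02 and 0.02 m and y of carton_blue in the frame of tray_blue between -0.02 and 0.02 m and z of carton_blue in the frame of tray_blue between 0.001 and 0.008 m and angle between each of carton_blue, carton_orange, cup_wide's own z axis and vertical below 0.08 rad and x of carton_orange in the frame of tray_orange between -0.02 and 0.02 m and y of carton_orange in the frame of tray_orange between -0.02 and 0.02 m and z of carton_orange in the frame of tray_orange between 0.001 and 0.008 m and x of cup_wide in the frame of tray_green between -0.036 and 0.036 m and y of cup_wide in the frame of tray_green between -0.016 and 0.016 m and z of cup_wide in the frame of tray_green between 0.001 and 0.008 m and horizontal distance between cup_narrow and cup_wide below 0.013 m and z of cup_narrow in the frame of cup_wide between 0.001 and 0.008 m and angle between cup_narrow's own z axis and vertical below 0.1 rad and linear speed of each of carton_blue, carton_orange, cup_wide, cup_narrow below 0.02 m/s and angular speed of each of carton_blue, carton_orange, cup_wide, cup_narrow below 0.2 rad/s); the robot touches nothing.
It fails at once if the amber bottle pushed more than 25 mm or knocked over (distance of bottle_amber from where it was at the start of the episode above 0.025 m or angle between bottle_amber's own z axis and vertical above 0.5 rad).
It fails at once if the white jar pushed more than 25 mm or knocked over (distance of jar_white from where it was at the start of the episode above 0.025 m or angle between jar_white's own z axis and vertical above 0.5 rad).
It also fails if it takes over 136 s, if anything falls off the work surface, if the arm or the gripper's body presses on something with over 40 N, if the wrist force passes 120 N, or if a joint passes its speed limit or range.

ROBOT

A 6-joint arm with a two-finger parallel gripper is mounted at the origin on the work surface. World frame = base frame: x ahead of the robot, y to its left, z up, the work surface at z = 0. Lengths are in mm, angles in rad, forces in N, time in s.
With the tool pointing down it reaches from about 350 to 875 mm from the base axis. Payload 4.2 kg.
Tool frame: the origin (TCP) lies on the mounting face of the last link; the fingertips stand 173 mm ahead of it and the grasp point (between the pads) lies 155 mm ahead of it; z points along the fingers, y is the direction in which the jaws open and shut (so a half turn about z gives the same grasp; the last joint's range is limited). The gripper opens to 85 mm and grips with 20 to 120 N. Pads are 22 mm wide; open, the fingers measure 114 mm over their backs; the gripper's body (76 mm by 85 mm) begins 54 mm behind the grasp point. The pads swing forward as they close: fully open they stand 13 mm farther back than shut.
Start: joints at [-0.928, 0.385, 0.008, 0, -1.194, -0.259], TCP at [234.043, -579.503, 404.712] pointing down, gripper open.
Joint ranges: [-3.14, 3.14], [-1.21, 2.06], [-1.07, 1.41], [-3.16, 2.05], [-2.99, -0.16], [-3.1, 3.1]. Speed limits (rad/s): [2.79, 2.79, 3.14, 3.14, 3.14, 3.14].

INTERFACE

Orientations are given as a unit quaternion [x, y, z, w].
In Python, from bench import arm gives the robot as it stands.
- The arm moves only by the shell command python3 -m jog 'ROWS' [OPENING]. ROWS is JSON, a list that holds one entry, the list of rows, each a list of 4 numbers: the shift along the tool's x, y, z in mm, then the turn about the tool's z in degrees. In form: [[[x, y, z, spin], ...]]. A call has exactly 5 rows; each row is the pose to reach, as a shift and turn from the pose measured when the call began, along the tool's axes at that moment; what a row does not reach only later rows make up. A row lasts 1/8 s, in which the tool goes at most 62.5 mm and 10.7 degrees, less where a joint would pass 70% of its speed; a pose out of reach is approached as far as the arm can. A call with a gripper value outside its range is refused whole. OPENING is the finger opening in mm, from 0 to 85.4, set as the call begins (- or left out, the last holds). The fingers move at their own pace and stop on an object; the grip force is fixed at half the most. Time passes only in rows, so rows that repeat a pose let the fingers close, or fill a call up. It gives the time, the measured TCP pose, the force and the opening at its end, in the units of the state.
- arm.read_state(): the state, without advancing time (a new reading comes with each control period).
- arm.get_image(name): name is "scene" or "top" or "wrist"; returns (picture, depth): 420x560x3 uint8, blue, green, red; 420x560 float32, mm along the optical axis (not along the pixel's ray), 0 where there is no reading.
- arm.camera_params(name): a dict with "mtx" (3x3 intrinsics, pixels), "R" (3x3) and "t" (3): a world point X has camera coordinates R X + t. Camera axes: x right, y down, z forward; pixel columns grow to the right and rows downward; lengths in mm; the calibration is good to about 2 mm. A picture is of the moment at which its call begins: read the wrist's pose just before it. camera_params takes no time and is no camera call; for the wrist camera it gives the pose at the moment of the call.
- arm.job_done(): hands the job in, once; it reports no verdict.
The state is a dict: "clock": time; "joints": joint angles; "joint_vel": joint speeds; "joint_efforts": joint torques, N m; "position": TCP position; "ee_rot": TCP orientation; "contact_force": force on the tool from outside, world axes, zero at the start; "wrist_torque": the same for the moment, N m; "gripper_width": finger opening in mm.
Only numpy, scipy, OpenCV 4.12 (cv2) and the standard library are available. Lean on these libraries where they do the work, as an engineer would, in place of code of your own. Each camera call takes 0.05 s, during which the arm holds its last target.

## Working session

There is one attempt and no reset: what is moved stays moved. The work goes in short steps, Python scripts to look and compute and a shell command to move; the robot and the scene stay as the last step left them, time stands still between calls to the robot, and variables do not carry over. Pictures are saved under pics/ and viewed, and the job is handed in when it is done.

```bash
ls; mkdir -p pics; python3 - <<'E'
from bench import arm
import cv2,numpy as np
print(arm.read_state())
for n in ["scene","top"]:
    p,d=arm.get_image(n); cv2.imwrite(f"pics/{n}0.png",p); np.save(f"{n}0_d.npy",d)
    print(n,arm.camera_params(n))
E
```

```text
pics
{'clock': 0.0, 'joints': array([-9.28418987e-01,  3.85550281e-01,  6.57531495e-03, -5.35395858e-04,
       -1.19397512e+00, -2.58614275e-01]), 'joint_vel': array([ 1.84897385e-03, -3.72932385e-04, -1.31298910e-03, -7.73131267e-04,
        6.20035101e-05,  1.85409270e-03]), 'joint_efforts': array([ 1.13143960e-03, -3.92290413e+01,  1.88405871e+01,  4.18619290e+00,
       -4.59891802e-03,  3.94524392e-06]), 'position': array([ 233.96643658, -579.316526  ,  403.59977437]), 'ee_rot': array([-1.90609156e-01,  9.81665385e-01,  1.07777395e-03, -2.44899139e-04]), 'contact_force': array([-0.29848691, -0.26033066, -0.07688144]), 'wrist_torque': array([-0.00578295, -0.00615148,  0.01203521]), 'gripper_width': 85.42440690938122}
scene {'mtx': array([[429.64030014,   0.        , 286.43534204],
       [  0.        , 429.64030014, 214.01872109],
       [  0.        ,   0.        ,   1.        ]]), 'R': array([[-0.39329181,  0.91939935, -0.00513717],
       [ 0.66903972,  0.28235393, -0.68750427],
       [-0.63064047, -0.27382677, -0.72616217]]), 't': array([ 220.98570472, -323.41489043, 1451.50571818])}
top {'mtx': array([[460.2685772 ,   0.        , 285.05238173],
       [  0.        , 460.2685772 , 207.17735696],
       [  0.        ,   0.        ,   1.        ]]), 'R': array([[ 0.00225473, -0.99993462, -0.01121071],
       [-0.99611906, -0.00125944, -0.08800705],
       [ 0.08798718,  0.01136564, -0.99605676]]), 't': array([   8.04151938,  546.8186219 , 1085.32134747])}
```

View pics/scene0.png

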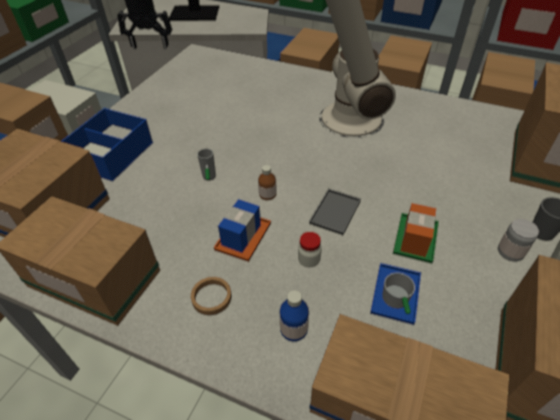

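View pics/top0.png

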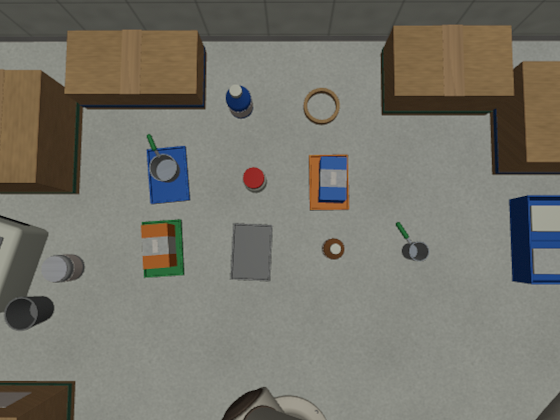

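The scene picture shows the blue carton in the orange tray (~242,228), the orange carton in the green tray (~420,232) and the wide cup in the blue tray (~400,292). The narrow cup stands at ~(206,165), the grey tray at ~(335,210), the bottle at (267,183) and the jar at (310,248). In the top view, up is +x and left is +y. Next I'll measure positions.

```bash
cat > h.py <<'E'
from bench import arm
import cv2,numpy as np
def ray(cp,uv,z):
    uv=np.atleast_2d(np.asarray(uv,float)); 
    n=np.c_[uv,np.ones(len(uv))]@np.linalg.inv(cp["mtx"]).T
    d=n@cp["R"]; c=-cp["R"].T@cp["t"]
    s=(z-c[2])/d[:,2]
    return c+d*s[:,None]
def cloud(cp,dep):
    v,u=np.indices(dep.shape); n=np.stack([u,v,np.ones_like(u)],-1)@np.linalg.inv(cp["mtx"]).T
    return (n*dep[...,None]-cp["t"])@cp["R"]
def proj(cp,X):
    c=np.atleast_2d(X)@cp["R"].T+cp["t"]; p=c@cp["mtx"].T; return p[:,:2]/p[:,2:]
def rect(cp,cnt,z):
    w=ray(cp,cnt.reshape(-1,2),z)[:,:2].astype(np.float32)
    (c,s,a)=cv2.minAreaRect(w)
    if s[0]<s[1]: s=s[::-1]; a=a+90   # a = direction of long side
    a=(a+90)%180-90
    return np.round(c,1),np.round(s,1),round(a,1)
E
python3 - <<'E'
from h import *
p=cv2.imread("pics/top0.png"); d=np.load("top0_d.npy"); cp=arm.camera_params("top")
hsv=cv2.cvtColor(p,cv2.COLOR_BGR2HSV); P=cloud(cp,d); Z=P[...,2]
for nm,(u,v) in dict(blueTray=(180,195),bcart=(333,180),ocart=(157,245),orTray=(314,165),grTray=(175,235),grey=(252,252),narrow=(415,251),nh=(402,230),wide=(164,169),wh=(152,143),bench=(280,320),jar=(253,179),bot=(335,249)).items():
    print(nm,hsv[v,u],P[v,u].round(0))
crop=p[120:290,120:440]; cv2.imwrite("pics/top0c.png",cv2.resize(crop,(800,425),interpolation=cv2.INTER_CUBIC))
E
```

```text
blueTray [108 184 136] [578. 268.   4.]
bcart [ 22  17 164] [ 606. -102.   74.]
ocart [ 23  14 150] [455. 300.  80.]
orTray [ 13 178 162] [654. -62.   2.]
grTray [ 41 128  78] [480. 278.   5.]
grey [ 45   5 101] [439.  90.   2.]
narrow [105  23 134] [ 442. -308.   -2.]
nh [ 67 153 105] [ 491. -262.   60.]
wide [105  20 130] [643. 308.   8.]
wh [ 67 151 105] [693. 320.  73.]
bench [ 34  13 141] [276.  21.   1.]
jar [  1 189 144] [608.  83.  73.]
bot [ 33  18 167] [ 447. -103.   98.]
```

View pics/top0c.png

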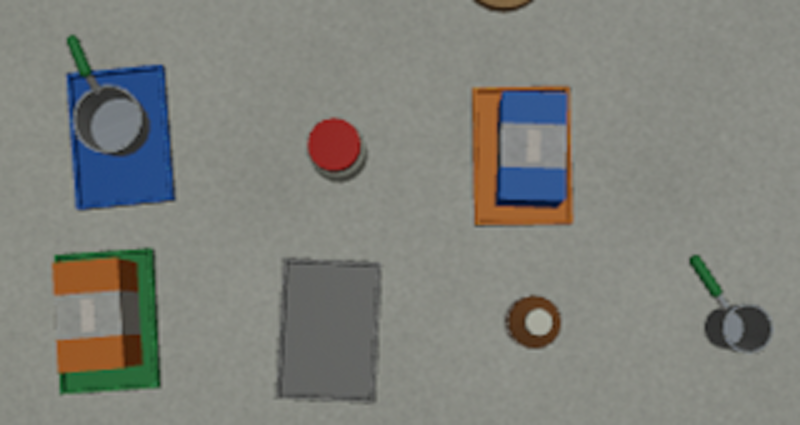

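The crop confirms the layout. The orange carton hides part of the green tray's left edge, and the other trays' outlines are clear. I'll fit rectangles and check them against the given sizes.

```bash
cat > m.py <<'E'
from h import *
def run(p,d,cp):
    hsv=cv2.cvtColor(p,cv2.COLOR_BGR2HSV); P=cloud(cp,d); Z=P[...,2]; H,S,V=cv2.split(hsv)
    reg=lambda x0,x1,y0,y1:(P[...,0]>x0)&(P[...,0]<x1)&(P[...,1]>y0)&(P[...,1]<y1)
    B=(H>98)&(H<120)&(S>120); O=(H<20)&(S>120); G=(H>38)&(H<85)&(S>70); K=(V<122)&(S<60)
    def go(nm,m,z):
        m=cv2.morphologyEx(m.astype(np.uint8),cv2.MORPH_OPEN,np.ones((2,2),np.uint8))
        cs,_=cv2.findContours(m,0,1)
        if not cs: print(nm,"none");return
        c=np.vstack([c for c in cs if cv2.contourArea(c)>15])
        print(nm,rect(cp,c,z),"medZ",np.median(Z[m>0]).round(1))
    go("tray_blue",B&(Z<25)&reg(520,720,200,370),12)
    go("tray_orange",O&(Z<25)&reg(500,720,-180,0),12)
    go("tray_green",G&(Z<25)&reg(370,560,220,370),12)
    go("tray_grey",K&(Z<25)&reg(370,540,30,160),12)
    go("cart_blue",(Z>66)&(Z<86)&reg(500,720,-180,0),76)
    go("cart_orange",(Z>66)&(Z<86)&reg(370,560,220,370),76)
    go("wide_handle",G&(Z>35)&reg(600,760,250,380),70)
    go("nar_handle",G&(Z>35)&reg(420,560,-340,-200),58)
if __name__=="__main__":
    run(cv2.imread("pics/top0.png"),np.load("top0_d.npy"),arm.camera_params("top"))
    p=cv2.imread("pics/top0.png"); cp=arm.camera_params("top")
    for n,(x,y,w,h) in dict(w=(130,120,70,80),n=(385,210,60,65)).items():
        cv2.imwrite(f"pics/z_{n}.png",cv2.resize(p[y:y+h,x:x+w],None,fx=8,fy=8,interpolation=cv2.INTER_CUBIC))
E
python3 m.py
```

```text
tray_blue (array([626.4, 295.8]), array([135. ,  95.9]), 5.7) medZ 3.6
tray_orange (array([607.8, -99.3]), array([133.3,  95.1]), 0.1) medZ 3.6
tray_green (array([446.3, 303.7]), array([134.5,  95.1]), 3.9) medZ 4.0
tray_grey (array([437.,  88.]), array([137.7,  97.6]), -2.4) medZ 3.1
cart_blue (array([ 607.1, -105.3]), array([101.2,  60.5]), -1.9) medZ 74.8
cart_orange (array([450.7, 301.9]), array([100.3,  63.2]), 4.7) medZ 74.7
wide_handle (array([693.7, 320.9]), array([41.1, 10. ]), 22.9) medZ 72.0
nar_handle (array([ 489.1, -264.5]), array([42. ,  9.7]), 32.8) medZ 61.7
```

```bash
python3 -c "
import cv2,numpy as np
a=cv2.imread('pics/z_w.png');b=cv2.imread('pics/z_n.png');h=max(a.shape[0],b.shape[0])
f=lambda i:cv2.resize(i,(390,int(i.shape[0]*390/i.shape[1])))
a,b=f(a),f(b);o=np.zeros((max(len(a),len(b)),780,3),np.uint8);o[:len(a),:390]=a;o[:len(b),390:]=b;cv2.imwrite('pics/zz.png',o)"
```

```text
(no output)
```

View pics/zz.png

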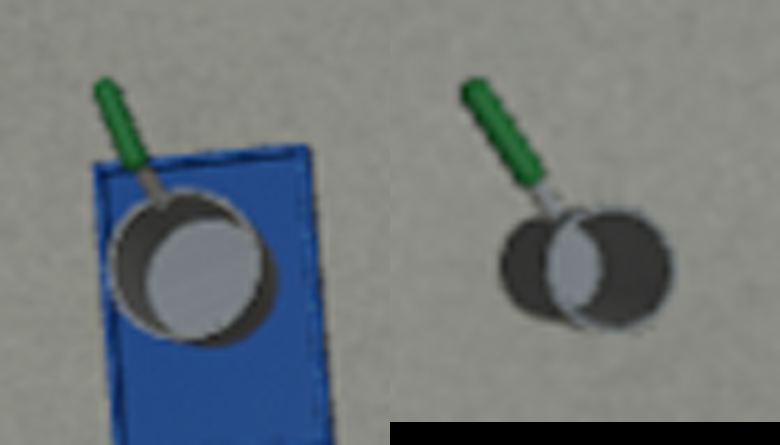

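```bash
python3 - <<'E'
from h import *
cp=arm.camera_params("top")
print(ray(cp,[[163.6,167.4]],52),ray(cp,[[418.8,251.2]],86))
for c,l,a,L in [((693.7,320.9),41.1,22.9,82),((489.1,-264.5),42,32.8,80)]:
    r=np.radians(a); u=np.array([np.cos(r),np.sin(r)]); print(np.array(c)+u*(l/2-L))
from scipy.spatial.transform import Rotation as R
s=arm.read_state(); M=R.from_quat(s["ee_rot"]).as_matrix(); print(M.round(3))
cw=arm.camera_params("wrist"); print("wrist cam pos",-cw["R"].T@cw["t"], cw["R"].round(2))
c,d=cp,None
E
```

```text
[[638.8160924  297.36139695  52.        ]] [[ 442.31818123 -292.77398183   86.        ]]
[637.09315683 296.98833326]
[ 439.50657039 -296.46078441]
[[-0.927 -0.374 -0.001]
 [-0.374  0.927  0.002]
 [ 0.     0.002 -1.   ]]
wrist cam pos [ 168.42346662 -605.77229998  374.20116205] [[-0.38  0.93  0.  ]
 [ 0.89  0.36  0.27]
 [ 0.25  0.1  -0.96]]
```

Everything agrees with the given sizes. The wide cup is at about (638,297) with its handle at 23°, and the narrow cup is at about (441,-294.5) with its handle at 33°. The plan is: orange carton to grey, wide cup to green, blue carton to blue, orange carton to orange, then nest the narrow cup.

```bash
cat > calc.py <<'E'
# usage: calc.py x y z jawyaw  -> tool-frame shift and spin of the remaining way
import sys
from h import *
from scipy.spatial.transform import Rotation as R
s=arm.read_state(); M=R.from_quat(s["ee_rot"]).as_matrix()
yaw=np.degrees(np.arctan2(M[1,1],M[0,1]))
print("t",round(float(s["clock"]),2),"pos",s["position"].round(1),"jaw",round(yaw,1),"j1,j6",np.degrees(s["joints"][[0,5]]).round(0),"F",s["contact_force"].round(1),"w",round(float(s["gripper_width"]),1),"tilt",np.degrees(np.arccos(-M[2,2])).round(2))
if len(sys.argv)>4:
    x,y,z,j=map(float,sys.argv[1:5])
    print("shift",(M.T@(np.array([x,y,z])-s["position"])).round(1),"spin",round((yaw-j+180)%360-180,1))
E
python3 calc.py 480 -260 340 94.7
```

```text
t 0.1 pos [ 234.  -579.4  403.7] jaw 112.0 j1,j6 [-53. -15.] F [ 0.5 -0.5 -0. ] w 85.5 tilt 0.11
shift [-347.7  203.9   64.1] spin 17.3
```

```bash
python3 -m jog '[[[-50,30,10,3],[-100,60,20,6],[-150,90,30,9],[-200,118,38,13],[-250,147,46,17]]]' 85; python3 calc.py 520 -50 340 94.7
```

```text
clock: 0.72
position: [411.6, -347.8, 357.5]
ee_rot: [-0.042, 0.999, 0.001, -0.001]
contact_force: [1.1, -0.2, -0.3]
gripper_width: 85.1
t 0.72 pos [ 411.6 -347.8  357.5] jaw 94.8 j1,j6 [-23. -62.] F [ 1.1 -0.2 -0.3] w 85.1 tilt 0.13
shift [-133.2  287.5   17.9] spin 0.1
```

```bash
python3 -m jog '[[[-25,55,4,0],[-50,110,8,0],[-80,170,12,0],[-106,230,15,0],[-133,287,18,0]]]' ; python3 calc.py 450.7 301.9 300 94.7
```

```text
clock: 1.35
position: [517.1, -56.2, 340.1]
ee_rot: [-0.042, 0.999, 0.001, -0.001]
contact_force: [1.9, 0.2, -0.2]
gripper_width: 85.0
t 1.35 pos [517.1 -56.2 340.1] jaw 94.9 j1,j6 [ 12. -97.] F [ 1.9  0.2 -0.2] w 85.0 tilt 0.14
shift [ 35.8 362.4  40.9] spin 0.2
```

```bash
python3 -m jog '[[[6,60,8,0],[12,120,16,0],[18,180,24,0],[24,240,32,0],[30,300,41,0]]]' ; python3 -m jog '[[[6,40,0,0],[6,62,0,0],[6,62,0,0],[6,62,0,0],[6,62,0,0]]]' ;python3 calc.py 450.7 301.9 203 94.7
```

```text
clock: 1.98
position: [461.0, 242.1, 299.5]
ee_rot: [-0.042, 0.999, 0.001, -0.001]
contact_force: [1.3, 0.4, 0.2]
gripper_width: 85.0
clock: 2.6
position: [450.1, 302.1, 299.6]
ee_rot: [-0.042, 0.999, 0.001, -0.001]
contact_force: [0.4, 0.1, -0.3]
gripper_width: 85.0
t 2.6 pos [450.1 302.1 299.6] jaw 94.8 j1,j6 [  51. -136.] F [ 0.4  0.1 -0.3] w 85.0 tilt 0.14
shift [-0.8 -0.4 96.6] spin 0.1
```

```bash
python3 - <<'E'
from h import *
cp=arm.camera_params("wrist"); p,d=arm.get_image("wrist"); cv2.imwrite("pics/w1.png",p)
P=cloud(cp,d); m=(P[...,2]>66)&(P[...,2]<90)&(d>0)
m=cv2.morphologyEx(m.astype(np.uint8),cv2.MORPH_OPEN,np.ones((5,5),np.uint8))
cs,_=cv2.findContours(m,0,1)
for c in cs:
    if cv2.contourArea(c)>1500: print(rect(cp,c,76),cv2.boundingRect(c))
E
```

```text
(array([450.7, 305.7]), array([101.7,  60.9]), 4.8) (235, 161, 102, 151)
```

View pics/w1.png

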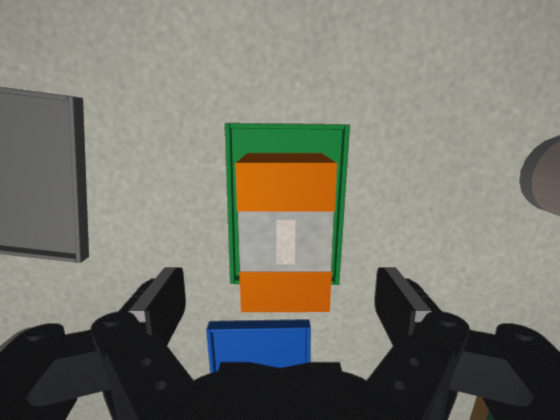

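The wrist view shows the orange carton, top spanning about (235-337, 161-312), between the open fingers. It measures (450.7,305.7), about 4 mm off the top-view figure, so I'll aim between them and descend.

```bash
python3 -m jog '[[[-1,2,25,0],[-1,2,50,0],[-1,2,75,0],[-1,2,97,0],[-1,2,97,0]]]' 85;  python3 -m jog '[[[0,0,0,0],[0,0,0,0],[0,0,0,0],[0,0,0,0],[0,0,0,0]]]' 50; python3 calc.py 450.7 301.9 320 94.7
```

```text
clock: 3.28
position: [450.6, 303.4, 201.4]
ee_rot: [-0.041, 0.999, -0.001, -0.002]
contact_force: [0.6, 0.0, 0.0]
gripper_width: 84.7
clock: 3.9
position: [451.0, 303.8, 202.7]
ee_rot: [-0.041, 0.999, 0.0, -0.001]
contact_force: [-0.3, -0.1, 5.9]
gripper_width: 59.2
t 3.9 pos [451.  303.8 202.7] jaw 94.7 j1,j6 [  51. -136.] F [-0.3 -0.1  5.9] w 59.2 tilt 0.14
shift [   0.7   -1.8 -117.3] spin 0.0
```

```bash
python3 -m jog '[[[0,0,-10,0],[0,0,-30,0],[0,0,-50,0],[0,0,-70,0],[0,0,-80,0]]]' ; python3 calc.py 437 88 283 87.6
```

```text
clock: 4.53
position: [451.1, 303.6, 283.8]
ee_rot: [-0.041, 0.999, 0.001, -0.001]
contact_force: [-0.6, 0.1, -1.2]
gripper_width: 59.4
t 4.53 pos [451.1 303.6 283.8] jaw 94.7 j1,j6 [  51. -136.] F [-0.6  0.1 -1.2] w 59.4 tilt 0.13
shift [  31.7 -213.8    0.5] spin 7.1
```

```bash
python3 -m jog '[[[5,-35,0,1],[11,-80,0,3],[18,-125,0,4],[25,-170,0,6],[30,-200,0,7]]]' ; python3 calc.py 437 88 204 87.6;  python3 -m jog '[[[1,-13,0,0],[1,-13,0,0],[1,-13,20,0],[1,-13,40,0],[1,-13,55,0]]]'; python3 calc.py 437 88 204 87.6
```

```text
clock: 5.15
position: [436.7, 99.9, 283.2]
ee_rot: [0.021, 1.0, 0.0, -0.002]
contact_force: [-0.1, 0.1, -1.3]
gripper_width: 59.4
t 5.15 pos [436.7  99.9 283.2] jaw 87.6 j1,j6 [  34. -126.] F [-0.1  0.1 -1.3] w 59.4 tilt 0.2
shift [ -1.1 -11.9  79.2] spin 0.0
clock: 5.78
position: [435.3, 88.2, 227.4]
ee_rot: [0.02, 1.0, 0.0, -0.002]
contact_force: [-0.5, 0.3, -1.9]
gripper_width: 59.1
t 5.78 pos [435.3  88.2 227.4] jaw 87.7 j1,j6 [  32. -125.] F [-0.5  0.3 -1.9] w 59.1 tilt 0.2
shift [-1.8 -0.2 23.4] spin 0.1
```

```bash
python3 -m jog '[[[-1,0,8,0],[-1,0,15,0],[-1,0,20,0],[-1,0,23,0],[-1,0,24,0]]]'; python3 calc.py 437 88 204 87.6
```

```text
clock: 6.4
position: [436.3, 88.2, 203.5]
ee_rot: [0.02, 1.0, 0.0, -0.002]
contact_force: [-0.3, -0.4, -0.7]
gripper_width: 59.1
t 6.4 pos [436.3  88.2 203.5] jaw 87.7 j1,j6 [  32. -124.] F [-0.3 -0.4 -0.7] w 59.1 tilt 0.19
shift [-0.7 -0.2 -0.5] spin 0.1
```

```bash
python3 -m jog '[[[0,0,1,0],[0,0,1,0],[0,0,1,0],[0,0,1,0],[0,0,1,0]]]' 85;python3 -m jog '[[[0,0,-20,0],[0,0,-60,0],[0,0,-100,0],[0,0,-120,0],[0,0,-130,0]]]' 85; python3 calc.py 600 230 330 112.9
```

```text
clock: 7.02
position: [436.3, 88.2, 202.5]
ee_rot: [0.02, 1.0, 0.001, -0.002]
contact_force: [1.0, -0.2, 0.6]
gripper_width: 85.1
clock: 7.65
position: [436.6, 88.0, 333.7]
ee_rot: [0.02, 1.0, 0.001, -0.001]
contact_force: [1.2, 0.5, -0.0]
gripper_width: 84.9
t 7.65 pos [436.6  88.  333.7] jaw 87.7 j1,j6 [  32. -125.] F [ 1.2  0.5 -0. ] w 84.9 tilt 0.15
shift [-157.6  148.5    3.8] spin -25.2
```

```bash
python3 -m jog '[[[-40,40,0,-5],[-80,80,1,-10],[-120,120,2,-15],[-158,148,3,-20],[-158,148,4,-25]]]' 85; python3 calc.py 638 297 310 112.9; python3 -m jog '[[[-5,20,5,0],[-8,40,10,0],[-9,60,15,0],[-9,76,20,0],[-9,76,20,0]]]' 85; python3 calc.py 638 297 192 112.9
python3 - <<'E'
from h import *
cp=arm.camera_params("wrist"); p,d=arm.get_image("wrist"); cv2.imwrite("pics/w2.png",p); np.save("w2d.npy",d); np.savez("w2c.npz",**cp)
E
```

```text
clock: 8.28
position: [602.4, 231.4, 326.8]
ee_rot: [-0.198, 0.98, 0.001, -0.002]
contact_force: [-1.4, -1.0, 0.1]
gripper_width: 85.5
t 8.28 pos [602.4 231.4 326.8] jaw 112.9 j1,j6 [  35. -102.] F [-1.4 -1.   0.1] w 85.5 tilt 0.2
shift [-58.4  46.5  16.7] spin -0.0
clock: 8.9
position: [580.1, 306.2, 306.6]
ee_rot: [-0.199, 0.98, 0.001, -0.002]
contact_force: [0.6, 0.4, -0.1]
gripper_width: 85.0
t 8.9 pos [580.1 306.2 306.6] jaw 113.0 j1,j6 [  42. -109.] F [ 0.6  0.4 -0.1] w 85.0 tilt 0.24
shift [-50.1 -31.4 114.3] spin 0.1
```

View pics/w2.png

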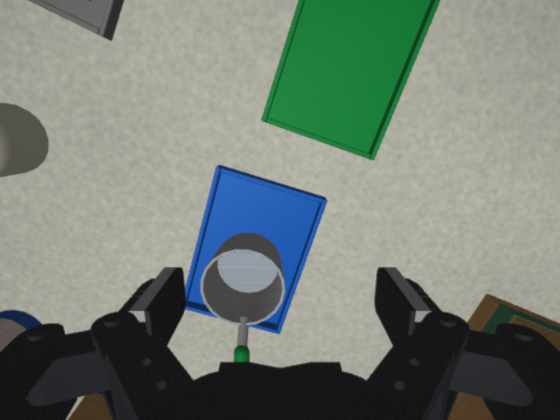

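The wrist view shows the wide cup's rim centred near (243,288) with its handle down at (242,350). I'm 50 mm short of it because I typed that second move before reading its figures. I'll measure the rim from this view.

```bash
python3 - <<'E'
from h import *
cp=dict(np.load("w2c.npz")); d=np.load("w2d.npy"); P=cloud(cp,d)
print(ray(cp,[[243,288],[201,288],[285,288],[242,326],[242,350]],52).round(1))
m=(P[...,2]>44)&(P[...,2]<58)&(d>0); m[:, :195]=0; m[:,290:]=0; m[:240]=0;m[330:]=0
pts=P[m][:,:2].astype(np.float32); print(len(pts),cv2.minEnclosingCircle(pts))
g=cv2.imread("pics/top0.png")
E
python3 calc.py 638 297 192 112.9
```

```text
[[637.4 300.4  52. ]
 [650.1 270.4  52. ]
 [624.6 330.3  52. ]
 [669.2 311.9  52. ]
 [690.3 320.1  52. ]]
1657 ((638.2210693359375, 300.65655517578125), 34.540130615234375)
t 8.95 pos [580.5 305.5 306.9] jaw 113.0 j1,j6 [  42. -109.] F [ 1.2 -0.2 -0.7] w 84.6 tilt 0.21
shift [-50.  -30.5 114.7] spin 0.1
```

```bash
python3 -m jog '[[[-15,-9,0,0],[-30,-18,0,0],[-42,-25,0,0],[-49,-28,5,0],[-49,-28,25,0]]]' 85; python3 calc.py 638 299 192 112.9
```

```text
clock: 9.57
position: [637.4, 298.7, 282.5]
ee_rot: [-0.199, 0.98, 0.001, -0.0]
contact_force: [-0.8, -0.2, -0.9]
gripper_width: 84.9
t 9.57 pos [637.4 298.7 282.5] jaw 112.9 j1,j6 [  38. -105.] F [-0.8 -0.2 -0.9] w 84.9 tilt 0.14
shift [-0.7 -0.2 90.5] spin 0.0
```

```bash
python3 -m jog '[[[0,0,25,0],[-1,0,50,0],[-1,0,70,0],[-1,0,85,0],[-1,0,90,0]]]' 85; python3 calc.py 638 299 192 112.9;  python3 -m jog '[[[0,0,0,0],[0,0,0,0],[0,0,0,0],[0,0,0,0],[0,0,0,0]]]' 55; python3 calc.py
```

```text
clock: 10.2
position: [638.1, 299.2, 191.4]
ee_rot: [-0.199, 0.98, 0.001, -0.001]
contact_force: [-0.5, 0.8, 0.3]
gripper_width: 85.0
t 10.2 pos [638.1 299.2 191.4] jaw 112.9 j1,j6 [  38. -105.] F [-0.5  0.8  0.3] w 85.0 tilt 0.14
shift [ 0.1 -0.2 -0.6] spin 0.0
clock: 10.82
position: [638.3, 299.5, 192.5]
ee_rot: [-0.199, 0.98, 0.001, 0.0]
contact_force: [-0.2, -0.0, 5.3]
gripper_width: 64.4
t 10.82 pos [638.3 299.5 192.5] jaw 112.9 j1,j6 [  38. -105.] F [-0.2 -0.   5.3] w 64.4 tilt 0.14
```

```bash
python3 -m jog '[[[0,0,-8,0],[0,0,-25,0],[0,0,-45,0],[0,0,-60,0],[0,0,-70,0]]]'; python3 calc.py 446.3 303.7 262 112.9; python3 - <<'E'
from h import *; import m
cp=arm.camera_params("top"); p,d=arm.get_image("top"); cv2.imwrite("pics/top1.png",p); np.save("top1_d.npy",d); m.run(p,d,cp)
E
```

```text
clock: 11.45
position: [638.4, 299.4, 264.4]
ee_rot: [-0.199, 0.98, 0.002, 0.001]
contact_force: [-0.1, 0.5, -1.8]
gripper_width: 64.5
t 11.45 pos [638.4 299.4 264.4] jaw 112.9 j1,j6 [  38. -105.] F [-0.1  0.5 -1.8] w 64.5 tilt 0.21
shift [175.3  78.9   2.2] spin 0.0
tray_blue (array([626.3, 295.7]), array([134.8,  95.8]), 5.7) medZ 3.3
tray_orange (array([607.8, -99.2]), array([133.3,  95. ]), 0.1) medZ 3.8
tray_green (array([446.2, 304.5]), array([134.6,  96.4]), 4.1) medZ 3.3
tray_grey (array([437.2,  88. ]), array([137. ,  97.6]), -2.4) medZ 4.0
cart_blue (array([ 606.9, -105.2]), array([101.8,  60.5]), -1.9) medZ 74.8
cart_orange none
wide_handle none
nar_handle (array([ 489.1, -264.5]), array([42. ,  9.7]), 32.8) medZ 61.9
```

View pics/top1.png

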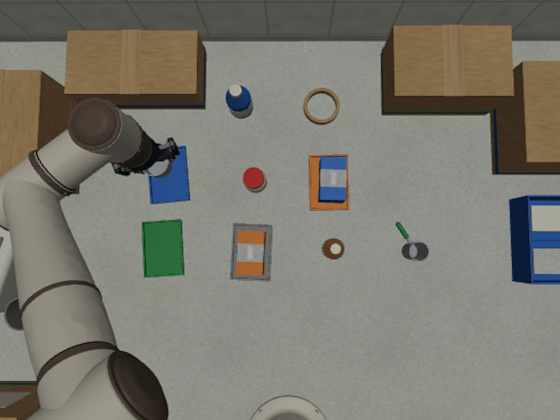

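The top view shows the orange carton in the grey tray at (252,252), the green tray empty, and the cup held above the blue tray. On to the green tray.

```bash
python3 -m jog '[[[25,12,0,0],[65,30,0,0],[105,48,0,0],[145,65,0,0],[170,77,0,0]]]'; python3 calc.py 446.2 305 192 112.9
```

```text
clock: 12.12
position: [450.2, 303.7, 265.0]
ee_rot: [-0.199, 0.98, 0.002, 0.001]
contact_force: [-0.6, 0.0, -1.7]
gripper_width: 64.1
t 12.12 pos [450.2 303.7 265. ] jaw 113.0 j1,j6 [  51. -118.] F [-0.6  0.  -1.7] w 64.1 tilt 0.23
shift [ 3.4  2.6 73. ] spin 0.1
```

```bash
python3 -m jog '[[[3,3,5,0],[3,3,25,0],[3,3,45,0],[3,3,55,0],[3,3,60,0]]]'; python3 calc.py 446.2 305 192 112.9;python3 -m jog '[[[0,0,4,0],[0,0,8,0],[0,0,11,0],[0,0,12,0],[0,0,13,0]]]'; python3 calc.py 446.2 305 192 112.9
```

```text
clock: 12.75
position: [446.8, 305.5, 204.3]
ee_rot: [-0.199, 0.98, 0.001, 0.001]
contact_force: [-0.4, 0.2, -1.6]
gripper_width: 64.6
t 12.75 pos [446.8 305.5 204.3] jaw 113.0 j1,j6 [  52. -119.] F [-0.4  0.2 -1.6] w 64.6 tilt 0.19
shift [ 0.8 -0.3 12.3] spin 0.1
clock: 13.38
position: [446.9, 305.6, 192.4]
ee_rot: [-0.199, 0.98, 0.001, 0.001]
contact_force: [-3.4, -3.2, 9.9]
gripper_width: 64.1
t 13.38 pos [446.9 305.6 192.4] jaw 113.0 j1,j6 [  52. -119.] F [-3.4 -3.2  9.9] w 64.1 tilt 0.2
shift [ 0.9 -0.3  0.4] spin 0.1
```

Contact is at the expected height, so I'll release and go up.

```bash
python3 -m jog '[[[0,0,0,0],[0,0,0,0],[0,0,0,0],[0,0,0,0],[0,0,0,0]]]' 85;python3 -m jog '[[[0,0,-15,0],[0,0,-50,0],[0,0,-90,0],[0,0,-120,0],[0,0,-130,0]]]' 85; python3 calc.py 600 110 330 88
```

```text
clock: 14.0
position: [446.9, 305.6, 192.3]
ee_rot: [-0.199, 0.98, 0.001, 0.001]
contact_force: [-0.4, 0.7, 0.4]
gripper_width: 85.1
clock: 14.62
position: [446.8, 305.4, 325.3]
ee_rot: [-0.199, 0.98, 0.003, 0.003]
contact_force: [-0.3, 0.5, -0.2]
gripper_width: 85.0
t 14.62 pos [446.8 305.4 325.3] jaw 113.0 j1,j6 [  52. -119.] F [-0.3  0.5 -0.2] w 85.0 tilt 0.49
shift [ -64.7 -239.7   -5.2] spin 25.0
```

```bash
python3 -m jog '[[[-12,-45,-1,5],[-25,-95,-2,10],[-40,-145,-3,15],[-53,-195,-4,20],[-65,-240,-5,25]]]'; python3 calc.py 607 -105 290 88.1
```

```text
clock: 15.25
position: [601.1, 108.2, 328.9]
ee_rot: [0.019, 1.0, 0.003, 0.002]
contact_force: [0.4, 0.4, 0.8]
gripper_width: 85.1
t 15.25 pos [601.1 108.2 328.9] jaw 87.8 j1,j6 [  25. -117.] F [0.4 0.4 0.8] w 85.1 tilt 0.41
shift [ -13.9 -213.1   37.6] spin -0.3
```

```bash
python3 -m jog '[[[-3,-45,0,0],[-6,-90,10,0],[-9,-140,20,0],[-12,-185,30,0],[-14,-213,38,0]]]'; python3 calc.py 607 -105 201 88.1; python3 - <<'E'
from h import *
cp=arm.camera_params("wrist"); p,d=arm.get_image("wrist"); cv2.imwrite("pics/w3.png",p)
P=cloud(cp,d); m=(P[...,2]>66)&(P[...,2]<90)&(d>0)
m=cv2.morphologyEx(m.astype(np.uint8),cv2.MORPH_OPEN,np.ones((5,5),np.uint8))
cs,_=cv2.findContours(m,0,1)
for c in cs:
    if cv2.contourArea(c)>1500: print(rect(cp,c,76),cv2.boundingRect(c))
E
```

```text
clock: 15.88
position: [606.5, -107.0, 288.2]
ee_rot: [0.02, 1.0, 0.003, 0.0]
contact_force: [-0.2, 1.0, 0.5]
gripper_width: 85.3
t 15.88 pos [ 606.5 -107.   288.2] jaw 87.7 j1,j6 [  5. -97.] F [-0.2  1.   0.5] w 85.3 tilt 0.37
shift [-0.4  1.5 87.2] spin -0.4
(array([ 608.2, -103.4]), array([102.7,  60.9]), -1.7) (231, 163, 107, 160)
```

View pics/w3.png

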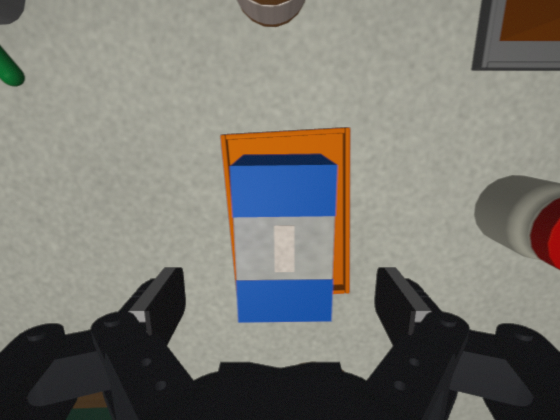

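The blue carton's top spans about (231-338, 163-323), centred between the fingers at (607.5,-104). Descending and gripping.

```bash
python3 -m jog '[[[-1,2,25,0],[-1,3,50,0],[-1,3,70,0],[-1,3,84,0],[-1,3,86,0]]]' 85; python3 calc.py 607.5 -104 202 88.1;  python3 -m jog '[[[0,0,0,0],[0,0,0,0],[0,0,0,0],[0,0,0,0],[0,0,0,0]]]' 50; python3 -m jog '[[[0,0,-15,0],[0,0,-50,0],[0,0,-90,0],[0,0,-120,0],[0,0,-130,0]]]'; python3 calc.py 620 110 335 95
```

```text
clock: 16.55
position: [606.7, -105.6, 199.6]
ee_rot: [0.021, 1.0, 0.003, -0.002]
contact_force: [0.1, 0.5, -0.4]
gripper_width: 84.7
t 16.55 pos [ 606.7 -105.6  199.6] jaw 87.6 j1,j6 [  5. -97.] F [ 0.1  0.5 -0.4] w 84.7 tilt 0.4
shift [-0.7  1.6 -2.4] spin -0.5
clock: 17.18
position: [607.1, -105.4, 200.6]
ee_rot: [0.021, 1.0, 0.003, -0.001]
contact_force: [-0.4, 2.1, 5.1]
gripper_width: 59.5
clock: 17.8
position: [607.4, -106.4, 332.9]
ee_rot: [0.021, 1.0, 0.003, 0.001]
contact_force: [0.8, 0.2, -2.4]
gripper_width: 59.6
t 17.8 pos [ 607.4 -106.4  332.9] jaw 87.6 j1,j6 [  5. -97.] F [ 0.8  0.2 -2.4] w 59.6 tilt 0.35
shift [ -3.4 216.7  -0.8] spin -7.4
```

```bash
python3 -m jog '[[[0,40,0,-2],[-1,85,0,-4],[-2,130,0,-5],[-3,175,0,-7],[-3,217,0,-7]]]'; python3 calc.py 626.4 296.7 332 95.7
```

```text
clock: 18.42
position: [619.1, 111.6, 332.6]
ee_rot: [-0.04, 0.999, 0.003, -0.001]
contact_force: [1.1, -0.2, -1.4]
gripper_width: 59.5
t 18.43 pos [619.1 111.6 332.6] jaw 94.6 j1,j6 [  25. -110.] F [ 1.1 -0.2 -1.4] w 59.5 tilt 0.32
shift [-22.  183.9   1.6] spin -1.1
```

```bash
python3 -m jog '[[[-5,45,0,-1],[-10,90,0,-1],[-16,135,0,-1],[-21,170,0,-1],[-22,184,0,-1]]]'; python3 calc.py 626.4 296.7 201 95.7
```

```text
clock: 19.05
position: [625.9, 298.5, 331.5]
ee_rot: [-0.049, 0.999, 0.002, -0.002]
contact_force: [-0.2, -1.3, -1.6]
gripper_width: 59.4
t 19.05 pos [625.9 298.5 331.5] jaw 95.7 j1,j6 [  39. -123.] F [-0.2 -1.3 -1.6] w 59.4 tilt 0.34
shift [ -0.9  -2.4 130.5] spin -0.0
```

```bash
python3 -m jog '[[[-1,-2,25,0],[-1,-2,60,0],[-1,-2,90,0],[-1,-2,110,0],[-1,-2,117,0]]]'; python3 calc.py 626.4 296.7 201 95.7
```

```text
clock: 19.68
position: [626.0, 295.8, 212.0]
ee_rot: [-0.049, 0.999, 0.001, -0.004]
contact_force: [-0.0, -0.3, -1.6]
gripper_width: 59.3
t 19.68 pos [626.  295.8 212. ] jaw 95.6 j1,j6 [  39. -123.] F [-0.  -0.3 -1.6] w 59.3 tilt 0.52
shift [-0.6  0.8 11. ] spin -0.1
```

```bash
python3 -m jog '[[[0,1,4,0],[0,1,7,0],[0,1,9,0],[0,1,10,0],[0,1,11,0]]]'; python3 calc.py;  python3 -m jog '[[[0,0,0,0],[0,0,0,0],[0,0,0,0],[0,0,0,0],[0,0,0,0]]]' 85; python3 -m jog '[[[0,0,-15,0],[0,0,-50,0],[0,0,-90,0],[0,0,-110,0],[0,0,-120,0]]]'; python3 calc.py 437 88 320 87.6
```

```text
clock: 20.3
position: [625.8, 296.9, 201.4]
ee_rot: [-0.049, 0.999, 0.001, -0.004]
contact_force: [-0.2, -0.2, -1.2]
gripper_width: 59.3
t 20.3 pos [625.8 296.9 201.4] jaw 95.6 j1,j6 [  39. -123.] F [-0.2 -0.2 -1.2] w 59.3 tilt 0.49
clock: 20.92
position: [625.8, 297.0, 201.4]
ee_rot: [-0.049, 0.999, 0.001, -0.004]
contact_force: [-0.4, -0.2, 0.2]
gripper_width: 84.8
clock: 21.55
position: [627.0, 296.8, 324.2]
ee_rot: [-0.049, 0.999, 0.002, -0.003]
contact_force: [0.3, 0.7, -0.7]
gripper_width: 85.1
t 21.55 pos [627.  296.8 324.2] jaw 95.6 j1,j6 [  39. -123.] F [ 0.3  0.7 -0.7] w 85.1 tilt 0.36
shift [ 209.4 -189.3    4.5] spin 8.0
```

```bash
python3 -m jog '[[[42,-38,1,2],[84,-76,2,4],[126,-114,3,6],[168,-152,4,8],[209,-189,4,8]]]'; python3 calc.py 436.5 88.2 203 87.6; python3 - <<'E'
from h import *; import m
cp=arm.camera_params("top"); p,d=arm.get_image("top"); cv2.imwrite("pics/top2.png",p); np.save("top2_d.npy",d)
P=cloud(cp,d)
cp=arm.camera_params("wrist"); p,d=arm.get_image("wrist"); cv2.imwrite("pics/w4.png",p)
P=cloud(cp,d); m=(P[...,2]>66)&(P[...,2]<90)&(d>0)
m=cv2.morphologyEx(m.astype(np.uint8),cv2.MORPH_OPEN,np.ones((5,5),np.uint8))
cs,_=cv2.findContours(m,0,1)
for c in cs:
    if cv2.contourArea(c)>1500: print(rect(cp,c,76),cv2.boundingRect(c))
E
```

```text
clock: 22.18
position: [435.8, 86.9, 320.3]
ee_rot: [0.021, 1.0, 0.001, -0.003]
contact_force: [-0.2, 0.3, 0.5]
gripper_width: 85.1
t 22.18 pos [435.8  86.9 320.3] jaw 87.6 j1,j6 [  32. -124.] F [-0.2  0.3  0.5] w 85.1 tilt 0.38
shift [ -1.4   1.  117.3] spin -0.0
(array([440.9, -95. ]), array([42.7, 39.3]), 27.1) (0, 232, 61, 55)
(array([436. ,  87.7]), array([102.7,  60.8]), -2.3) (243, 168, 91, 139)
```

View pics/top2.png

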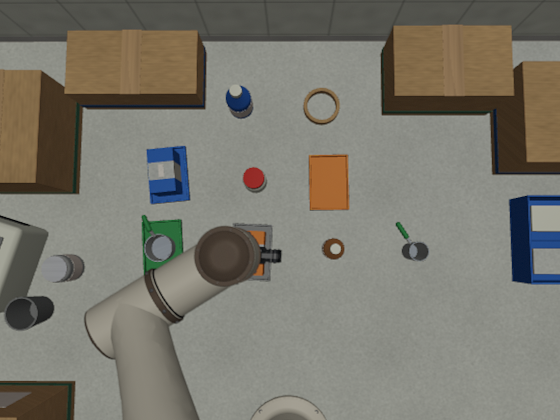

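View pics/w4.png

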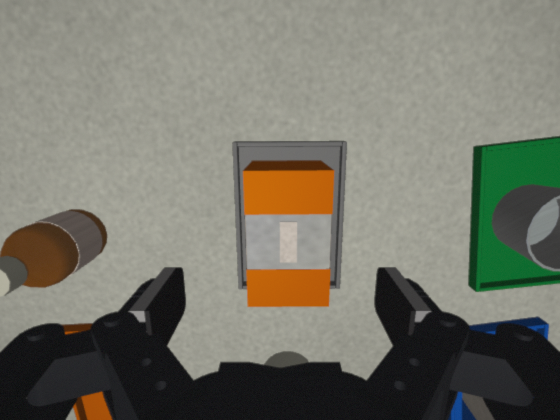

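In the top view the blue carton is in the blue tray at (165,172), the cup is in the green tray at (160,247), and the orange tray is empty. The wrist view has the orange carton centred at (288,240). Next I'll fit the tray and what's been placed, then grip.

```bash
cat >> m.py <<'E'
E
python3 - <<'E'
from h import *; import m
cp=arm.camera_params("top"); p=cv2.imread("pics/top2.png"); d=np.load("top2_d.npy"); m.run(p,d,cp)
P=cloud(cp,d)
k=((P[...,2]>66)&(P[...,2]<86)&(P[...,0]>560)&(P[...,0]<720)&(P[...,1]>230)&(P[...,1]<370)).astype(np.uint8)
k=cv2.morphologyEx(k,cv2.MORPH_OPEN,np.ones((3,3)))
c=np.vstack(cv2.findContours(k,0,1)[0]); print("blue carton",rect(cp,c,76))
cv2.imwrite("pics/z2.png",cv2.resize(p[200:290,125:205],None,fx=6.6,fy=6.6,interpolation=cv2.INTER_CUBIC))
E
python3 -m jog '[[[-1,1,30,0],[-1,1,65,0],[-1,1,95,0],[-1,1,112,0],[-1,1,117,0]]]' 85; python3 calc.py 436.5 88.2 203 87.6;  python3 -m jog '[[[0,0,0,0],[0,0,0,0],[0,0,0,0],[0,0,0,0],[0,0,0,0]]]' 50; python3 -m jog '[[[0,0,-15,0],[0,0,-50,0],[0,0,-80,0],[0,0,-100,0],[0,0,-110,0]]]'; python3 calc.py 607.8 -99 312 90
```

```text
tray_blue (array([626.3, 295.8]), array([134.8,  95.8]), 5.7) medZ 4.4
tray_orange (array([607.8, -99.2]), array([133.3,  94.9]), 0.1) medZ 3.2
tray_green (array([453.2, 304.9]), array([120.4,  96.4]), 4.2) medZ 3.6
tray_grey (array([438.2,  85.5]), array([137.2,  94.9]), 0.2) medZ 3.9
cart_blue none
cart_orange (array([503.9, 325. ]), array([38.4, 11.9]), 23.3) medZ 72.2
wide_handle none
nar_handle (array([ 489.1, -264.5]), array([42. ,  9.7]), 32.8) medZ 61.5
blue carton (array([627.1, 295.7]), array([102.,  62.]), 5.9)
clock: 22.9
position: [433.1, 86.2, 201.9]
ee_rot: [0.022, 1.0, 0.0, -0.006]
contact_force: [0.1, -0.4, 0.5]
gripper_width: 84.8
t 22.9 pos [433.1  86.2 201.9] jaw 87.4 j1,j6 [  32. -124.] F [ 0.1 -0.4  0.5] w 84.8 tilt 0.69
shift [-3.3  2.2 -1.2] spin -0.2
clock: 23.52
position: [433.4, 86.4, 202.6]
ee_rot: [0.022, 1.0, 0.001, -0.005]
contact_force: [-0.9, 1.5, 5.5]
gripper_width: 59.5
clock: 24.15
position: [434.3, 86.0, 313.1]
ee_rot: [0.022, 1.0, 0.001, -0.005]
contact_force: [-0.2, -0.2, -0.8]
gripper_width: 59.9
t 24.15 pos [434.3  86.  313.1] jaw 87.4 j1,j6 [  32. -124.] F [-0.2 -0.2 -0.8] w 59.9 tilt 0.6
shift [-181.7 -177.    -1. ] spin -2.6
```

View pics/z2.png

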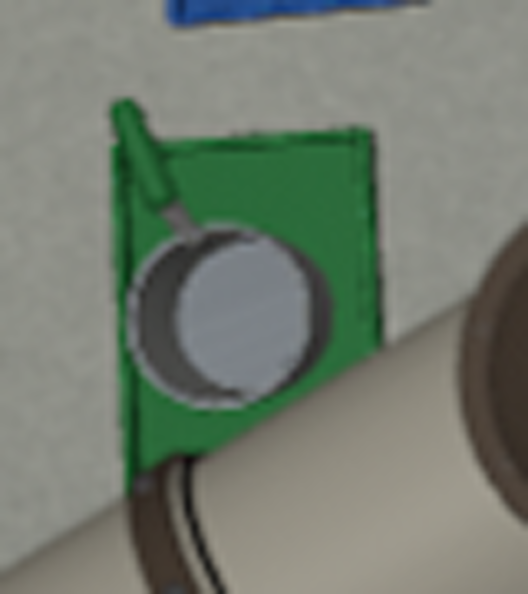

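```bash
python3 -m jog '[[[-30,-30,0,-1],[-68,-66,0,-2],[-106,-103,0,-3],[-144,-140,0,-3],[-172,-168,0,-3]]]'; python3 calc.py 605.5 -98.5 202 90; python3 -c "
from h import *
print(ray(arm.camera_params('top'),[[158.6,248.0]],52))"
```

```text
clock: 24.78
position: [599.4, -91.3, 309.3]
ee_rot: [-0.003, 1.0, 0.001, -0.007]
contact_force: [0.8, 0.2, -1.0]
gripper_width: 59.2
t 24.77 pos [599.4 -91.3 309.3] jaw 90.3 j1,j6 [  7. -96.] F [ 0.8  0.2 -1. ] w 59.2 tilt 0.76
shift [ -7.4  -7.4 107.2] spin 0.3
[[448.12782554 304.21848867  52.        ]]
```

```bash
python3 -m jog '[[[-5,-5,5,0],[-7,-7,35,0],[-7,-7,65,0],[-7,-7,85,0],[-7,-7,96,0]]]'; python3 calc.py 605.5 -98.5 202.5 90
```

```text
clock: 25.4
position: [604.1, -97.6, 211.0]
ee_rot: [-0.003, 1.0, 0.001, -0.009]
contact_force: [-0.2, -0.8, -2.4]
gripper_width: 59.1
t 25.4 pos [604.1 -97.6 211. ] jaw 90.4 j1,j6 [  6. -95.] F [-0.2 -0.8 -2.4] w 59.1 tilt 1.02
shift [-1.6 -0.9  8.5] spin 0.4
```

```bash
python3 -m jog '[[[-1,-1,3,0],[-1,-1,6,0],[-1,-1,8,0],[-1,-1,8.5,0],[-1,-1,8.5,0]]]'; python3 calc.py 605.5 -98.5 202.5 90;  python3 -m jog '[[[0,0,0,0],[0,0,0,0],[0,0,0,0],[0,0,0,0],[0,0,0,0]]]' 85; python3 -m jog '[[[0,0,-15,0],[0,0,-40,0],[0,0,-75,0],[0,0,-105,0],[0,0,-120,0]]]'; python3 calc.py 441 -294.5 320 122.8
```

```text
clock: 26.02
position: [605.0, -98.6, 203.0]
ee_rot: [-0.003, 1.0, 0.001, -0.008]
contact_force: [-1.1, 0.1, -0.9]
gripper_width: 59.0
t 26.02 pos [605.  -98.6 203. ] jaw 90.4 j1,j6 [  6. -95.] F [-1.1  0.1 -0.9] w 59.0 tilt 0.97
shift [-0.5  0.1  0.5] spin 0.4
clock: 26.65
position: [605.0, -98.6, 203.0]
ee_rot: [-0.003, 1.0, 0.001, -0.008]
contact_force: [1.2, -0.6, -0.3]
gripper_width: 85.1
clock: 27.28
position: [607.3, -98.8, 326.0]
ee_rot: [-0.003, 1.0, 0.001, -0.006]
contact_force: [0.4, -0.2, 0.8]
gripper_width: 84.8
t 27.27 pos [607.3 -98.8 326. ] jaw 90.4 j1,j6 [  6. -95.] F [ 0.4 -0.2  0.8] w 84.8 tilt 0.72
shift [ 167.5 -194.6    7.6] spin -32.4
```

```bash
python3 -m jog '[[[25,-30,1,-5],[60,-70,2,-11],[95,-110,4,-18],[130,-151,6,-25],[155,-180,7,-32]]]'; python3 calc.py 441 -294.5 310 122.8
```

```text
clock: 27.9
position: [451.5, -281.1, 320.3]
ee_rot: [-0.28, 0.96, 0.003, -0.006]
contact_force: [0.9, -0.7, 0.3]
gripper_width: 85.0
t 27.9 pos [ 451.5 -281.1  320.3] jaw 122.5 j1,j6 [-14. -43.] F [ 0.9 -0.7  0.3] w 85.0 tilt 0.78
shift [16.  -5.8 10.5] spin -0.3
```

```bash
python3 -m jog '[[[8,-3,5,0],[14,-5,10,0],[16,-6,10,0],[16,-6,10,0],[16,-6,10,0]]]'; python3 calc.py 441 -294.5 225 122.8
python3 - <<'E'
from h import *
cp=arm.camera_params("wrist"); p,d=arm.get_image("wrist"); cv2.imwrite("pics/w5.png",p); np.save("w5d.npy",d); np.savez("w5c.npz",**cp)
P=cloud(cp,d); m=(P[...,2]>78)&(P[...,2]<94)&(d>0)
m[:, :195]=0; m[:,370:]=0; m[380:]=0
pts=P[m][:,:2].astype(np.float32); print(len(pts),cv2.minEnclosingCircle(pts))
E
```

```text
clock: 28.52
position: [441.7, -294.2, 310.5]
ee_rot: [-0.281, 0.96, 0.003, -0.006]
contact_force: [0.6, 0.9, -0.1]
gripper_width: 84.9
t 28.52 pos [ 441.7 -294.2  310.5] jaw 122.6 j1,j6 [-16. -41.] F [ 0.6  0.9 -0.1] w 84.9 tilt 0.77
shift [-0.1 -0.6 85.5] spin -0.2
1333 ((440.5566101074219, -294.91204833984375), 22.931602478027344)
```

View pics/w5.png

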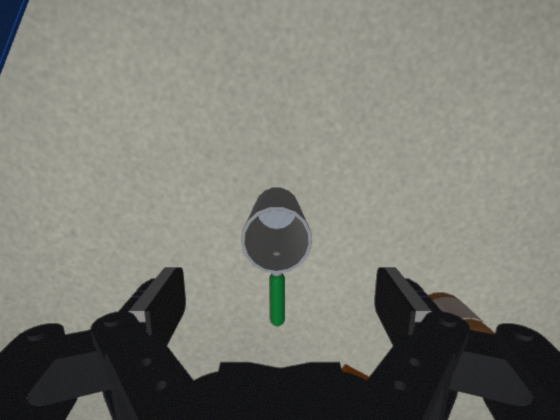

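The narrow cup's rim is centred at (277,240). It measures (440.6,-294.9) with a 22.9 mm radius, as expected, and its handle points straight down the picture, at right angles to the jaws. Gripping high so that the tips stay above the wide cup's rim.

```bash
python3 -m jog '[[[1,0,15,0],[1,0,40,0],[1,0,65,0],[1,0,80,0],[1,0,84.5,0]]]' 85; python3 calc.py 440.8 -294.8 225 122.8
```

```text
clock: 29.2
position: [439.4, -294.5, 224.8]
ee_rot: [-0.281, 0.96, 0.004, -0.007]
contact_force: [0.2, -0.0, -0.1]
gripper_width: 85.2
t 29.2 pos [ 439.4 -294.5  224.8] jaw 122.6 j1,j6 [-16. -41.] F [ 0.2 -0.  -0.1] w 85.2 tilt 0.89
shift [-1.  -1.  -0.2] spin -0.2
```

```bash
python3 -m jog '[[[-1,-1,0,0],[-1,-1,0,0],[-1,-1,0,0],[-1,-1,0,0],[-1,-1,0,0]]]' 85; python3 -m jog '[[[0,0,0,0],[0,0,0,0],[0,0,0,0],[0,0,0,0],[0,0,0,0]]]' 30; python3 -m jog '[[[0,0,0,0],[0,0,0,0],[0,0,0,0],[0,0,0,0],[0,0,0,0]]]' 30; python3 calc.py 441 -294.5 225 122.8
python3 - <<'E'
from h import *
cp=arm.camera_params("wrist"); p,d=arm.get_image("wrist"); cv2.imwrite("pics/w6.png",p)
E
```

```text
clock: 29.82
position: [440.8, -294.9, 225.0]
ee_rot: [-0.281, 0.96, 0.003, -0.007]
contact_force: [0.0, 0.5, -0.4]
gripper_width: 85.3
clock: 30.45
position: [441.1, -295.0, 225.4]
ee_rot: [-0.281, 0.96, 0.003, -0.006]
contact_force: [0.1, -1.4, 2.1]
gripper_width: 44.4
clock: 31.08
position: [441.2, -295.1, 225.4]
ee_rot: [-0.281, 0.96, 0.003, -0.006]
contact_force: [0.4, -0.6, 2.1]
gripper_width: 44.6
t 31.07 pos [ 441.2 -295.1  225.4] jaw 122.6 j1,j6 [-16. -41.] F [ 0.4 -0.6  2.1] w 44.6 tilt 0.79
shift [-0.2  0.6  0.4] spin -0.2
```

View pics/w6.png

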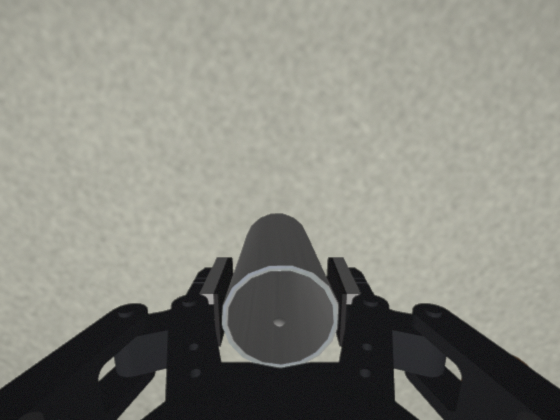

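Gripped at 44.5 mm, and the picture shows the rim centred between the pads. I'll lift, then travel with a −170° spin spread over the calls so the handle ends up opposite the wide cup's.

```bash
python3 -m jog '[[[0,0,-10,0],[0,0,-40,0],[0,0,-75,0],[0,0,-110,0],[0,0,-130,0]]]'; python3 calc.py 540 -100 360 165
```

```text
clock: 31.75
position: [442.7, -295.1, 357.4]
ee_rot: [-0.281, 0.96, 0.003, -0.005]
contact_force: [-0.0, 0.5, -1.9]
gripper_width: 44.7
t 31.75 pos [ 442.7 -295.1  357.4] jaw 122.6 j1,j6 [-16. -41.] F [-0.   0.5 -1.9] w 44.7 tilt 0.69
shift [-187.1  112.    -3.3] spin -42.4
```

```bash
python3 -m jog '[[[-25,15,0,-6],[-65,39,0,-15],[-105,63,0,-24],[-145,87,0,-33],[-187,112,-2,-42]]]'; python3 calc.py 540 120 355 207
```

```text
clock: 32.38
position: [539.8, -98.5, 358.5]
ee_rot: [-0.608, 0.794, 0.005, -0.005]
contact_force: [0.9, -0.3, -0.5]
gripper_width: 44.6
t 32.38 pos [539.8 -98.5 358.5] jaw 164.9 j1,j6 [  7. -22.] F [ 0.9 -0.3 -0.5] w 44.6 tilt 0.78
shift [-211.    56.7    4.1] spin -42.1
```

```bash
python3 -m jog '[[[-40,11,0,-8],[-82,22,1,-16],[-125,33,2,-25],[-168,45,3,-34],[-205,55,3,-42]]]'; python3 calc.py 480 240 350 250
```

```text
clock: 33.0
position: [539.4, 115.3, 355.9]
ee_rot: [0.853, -0.521, -0.007, 0.003]
contact_force: [0.4, -0.1, -1.0]
gripper_width: 44.6
t 33.0 pos [539.4 115.3 355.9] jaw -152.8 j1,j6 [29. -1.] F [ 0.4 -0.1 -1. ] w 44.6 tilt 0.88
shift [-138.    -4.2    7.1] spin -42.8
```

```bash
python3 -m jog '[[[-26,-1,0,-8],[-56,-2,1,-16],[-86,-3,2,-25],[-116,-4,3,-34],[-135,-4,5,-42]]]'; python3 calc.py 447.2 305.4 345 292.8
python3 - <<'E'
from h import *
cp=arm.camera_params("wrist"); p,d=arm.get_image("wrist"); cv2.imwrite("pics/w7.png",p); np.save("w7d.npy",d); np.savez("w7c.npz",**cp)
E
```

```text
clock: 33.62
position: [480.1, 238.2, 352.0]
ee_rot: [0.984, -0.178, -0.008, 0.0]
contact_force: [0.7, 0.5, -0.9]
gripper_width: 44.2
t 33.62 pos [480.1 238.2 352. ] jaw -110.5 j1,j6 [44. 26.] F [ 0.7  0.5 -0.9] w 44.2 tilt 0.94
shift [-54.3 -51.4   7.7] spin -43.3
```

View pics/w7.png

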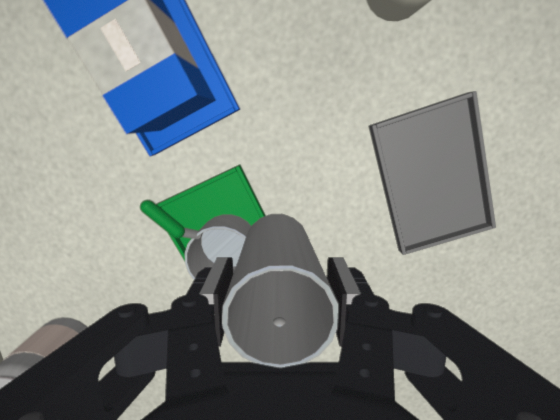

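The wide cup shows at about (215,250), half hidden behind the held cup, with its handle out to (155,212). I'll go above it.

```bash
python3 -m jog '[[[-12,-11,1,-8],[-26,-24,3,-17],[-40,-37,5,-26],[-52,-48,7,-35],[-54,-51,8,-43]]]'; python3 calc.py 447.2 305.4 345 292.8;  python3 -m jog '[[[0,0,0,0],[0,0,0,0],[0,0,0,0],[0,0,0,0],[0,0,0,0]]]'; python3 calc.py 447.2 305.4 345 292.8
python3 - <<'E'
from h import *
for n in ["wrist","scene"]:
    p,d=arm.get_image(n); 
    if n=="scene": p=cv2.resize(p[150:330,330:500],None,fx=3.3,fy=3.3)
    cv2.imwrite(f"pics/{n}8.png",p)
E
```

```text
clock: 34.3
position: [445.8, 306.2, 344.2]
ee_rot: [0.98, 0.199, -0.009, -0.003]
contact_force: [0.0, -1.0, -0.8]
gripper_width: 44.5
t 34.3 pos [445.8 306.2 344.2] jaw -67.0 j1,j6 [51. 62.] F [ 0.  -1.  -0.8] w 44.5 tilt 1.04
shift [ 1.   1.3 -0.8] spin 0.2
clock: 34.92
position: [445.9, 306.1, 344.2]
ee_rot: [0.98, 0.199, -0.009, -0.003]
contact_force: [-0.5, 0.5, -1.3]
gripper_width: 44.6
t 34.92 pos [445.9 306.1 344.2] jaw -67.1 j1,j6 [51. 62.] F [-0.5  0.5 -1.3] w 44.6 tilt 1.04
shift [ 1.   1.1 -0.8] spin 0.1
```

View pics/wrist8.png

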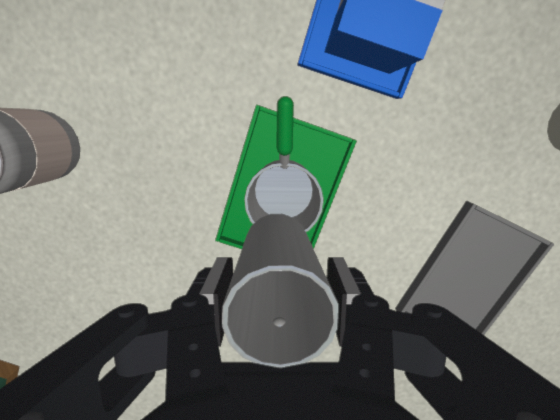

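View pics/scene8.png

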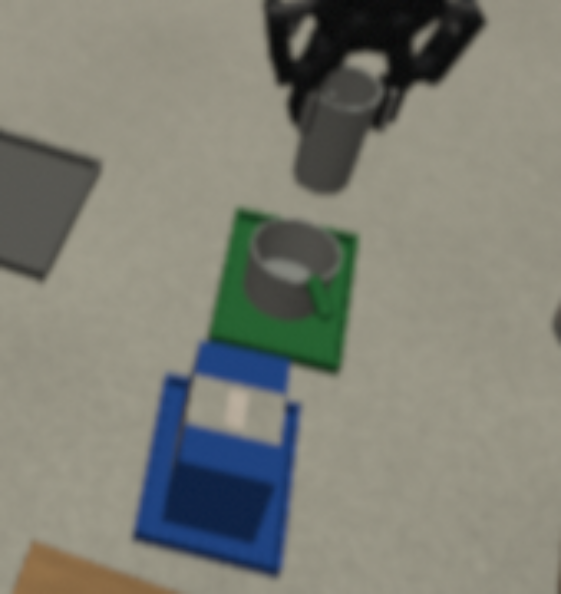

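Handles are opposite: the wide one points up the picture to (285,105), and the narrow one is under the gripper. I'll check the wide rim from its left (246,200), right (322,200) and top (284,163) edges.

```bash
python3 - <<'E'
from h import *
cp=arm.camera_params("wrist")
w=ray(cp,[[246,200],[322,200],[284,163]],52); print(w.round(1), ((w[0]+w[1])/2).round(1), np.linalg.norm(w[0]-w[1]).round(1))
top=w[2]; dirn=np.array([np.cos(np.radians(23)),np.sin(np.radians(23))]); print("axis from top edge",(top[:2]-33*dirn).round(1))
# held cup rim at z ~ 344.2-225.3+86
z=344.2-225.3+86
h=ray(cp,[[222,316],[338,316],[280,265],[280,367]],z); print(h.round(1)); print(((h[0]+h[1])/2).round(1),((h[2]+h[3])/2).round(1))
E
python3 calc.py 446.8 305.4 345 292.8
```

```text
[[435.7 335.3  52. ]
 [460.7 276.8  52. ]
 [476.5 318.2  52. ]] [448.2 306.   52. ] 63.5
axis from top edge [446.1 305.3]
[[430.6 325.4 204.9]
 [448.5 284.  204.9]
 [459.5 313.1 204.9]
 [417.4 295.2 204.9]]
[439.6 304.7 204.9] [438.5 304.2 204.9]
t 35.02 pos [445.8 306.1 344.2] jaw -67.0 j1,j6 [51. 62.] F [ 0.2 -0.1 -0.3] w 44.8 tilt 1.04
shift [ 0.6  1.  -0.8] spin 0.2
```

```bash
cat >> calc.py <<'E'
for L in (155,): print("grasp pt",(s["position"]+M@[0,0,L]).round(1),"tool z",M[:,2].round(4), "foot",(s["position"]+M@[0,0,225]).round(1))
E
python3 calc.py; python3 - <<'E'
from h import *
# sanity of wrist rim measure: at pickup pics/w6, cup rim at z=86, pixels same
from scipy.spatial.transform import Rotation as R
s=arm.read_state(); M=R.from_quat(s["ee_rot"]).as_matrix(); cw=arm.camera_params("wrist")
Rt=cw["R"]@M; tt=cw["R"]@s["position"]+cw["t"]   # tool->cam
M6=R.from_quat([-0.281,0.96,0.003,-0.006]).as_matrix(); M6=R.from_matrix(M6).as_matrix()
p6=np.array([441.2,-295.1,225.4]); R6=Rt@M6.T; t6=tt-R6@p6
cp=dict(mtx=cw["mtx"],R=R6,t=t6)
h=ray(cp,[[222,316],[338,316],[280,265],[280,367]],86); print(((h[0]+h[1])/2).round(1),((h[2]+h[3])/2).round(1))
print("M6 tool z",M6[:,2])
print("rim in tool frame now", (M.T@(np.array([439,304.5,204.9])-s["position"])).round(1)," at pickup",(M6.T@((h[2]+h[3])/2-p6)).round(1))
E
```

```text
t 35.02 pos [445.8 306.1 344.2] jaw -67.0 j1,j6 [51. 62.] F [ 0.2 -0.1 -0.3] w 44.8 tilt 1.04
grasp pt [443.  306.5 189.2] tool z [-0.018   0.0022 -0.9998] foot [441.8 306.6 119.2]
[ 442.7 -292.3   86. ] [ 443.6 -291.8   86. ]
M6 tool z [-0.013198    0.00238655 -0.99991005]
rim in tool frame now [-4.700e+00  1.000e-01  1.394e+02]  at pickup [ -5.2   0.2 139.4]
```

The tool leans about 1°, so the cup's foot hangs some 5 mm toward −x of the wide cup's axis. I'll correct with about +5.5 along tool x and lower in stages.

```bash
python3 -m jog '[[[3,1,10,0],[6,1,25,0],[6,1,40,0],[6.5,1,50,0],[6.5,1,50,0]]]'; python3 calc.py 447.2 305.4 294 292.8
python3 - <<'E'
from h import *
for n in ["wrist","scene","top"]:
    p,d=arm.get_image(n); 
    if n=="scene": p=cv2.resize(p[150:330,330:500],None,fx=3.3,fy=3.3)
    if n=="top": p=cv2.resize(p[200:290,120:200],None,fx=6,fy=6)
    cv2.imwrite(f"pics/{n}9.png",p)
E
```

```text
clock: 35.65
position: [451.2, 307.7, 292.8]
ee_rot: [0.98, 0.199, -0.01, -0.002]
contact_force: [0.3, -0.2, -1.3]
gripper_width: 44.3
t 35.65 pos [451.2 307.7 292.8] jaw -67.0 j1,j6 [51. 63.] F [ 0.3 -0.2 -1.3] w 44.3 tilt 1.13
shift [-4.6  0.6 -1.1] spin 0.2
grasp pt [448.1 307.7 137.8] tool z [-1.970e-02  1.000e-04 -9.998e-01] foot [446.7 307.7  67.9]
```

View pics/wrist9.png

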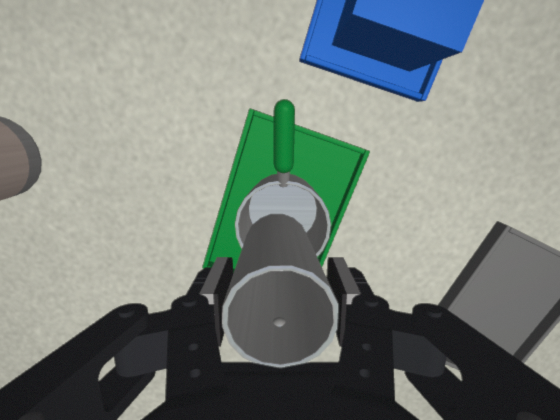

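View pics/scene9.png

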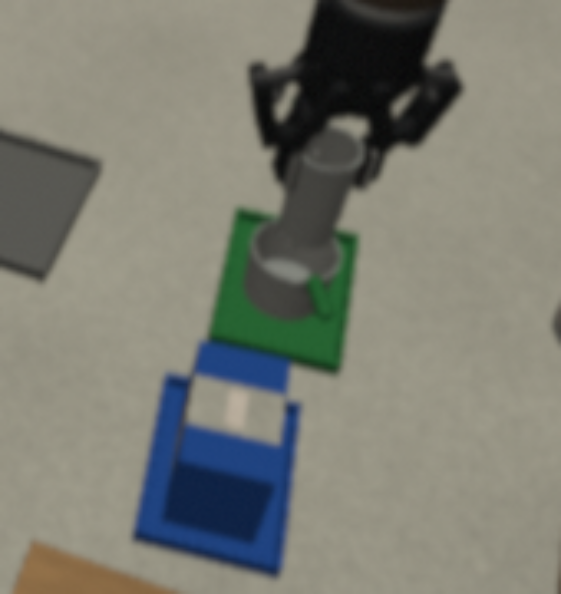

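```bash
python3 - <<'E'
from h import *
cp=arm.camera_params("wrist")
w=ray(cp,[[236,226],[330,226],[284,183]],52); print(w.round(1),((w[0]+w[1])/2).round(1),np.linalg.norm(w[0]-w[1]).round(1))
u=np.array([np.cos(np.radians(23)),np.sin(np.radians(23))])
print("axis by top edge",(w[2][:2]-33*u).round(1))
f=ray(cp,[[278,214]],67.5)[0]; print("foot edge",f.round(1),"foot axis",(f[:2]-20*u).round(1))
E
```

```text
[[435.1 336.5  52. ]
 [460.8 276.5  52. ]
 [476.  317.7  52. ]] [447.9 306.5  52. ] 65.2
axis by top edge [445.6 304.8]
foot edge [458.9 314.6  67.5] foot axis [440.4 306.8]
```

```bash
python3 -c "
import cv2
p=cv2.imread('pics/wrist9.png')[160:290,210:350]
cv2.imwrite('pics/w9z.png',cv2.resize(p,None,fx=5,fy=4.6/4.6*5 if 0 else 4.5,interpolation=cv2.INTER_CUBIC))"
```

```text
(no output)
```

View pics/w9z.png

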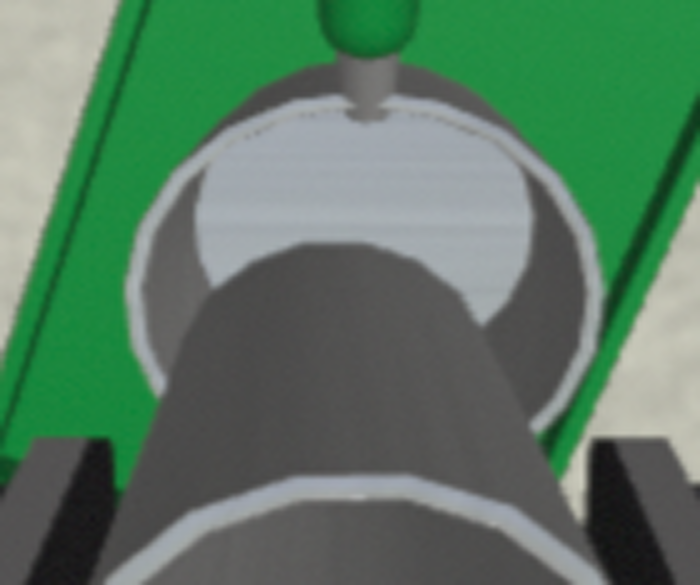

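```bash
python3 - <<'E'
from h import *
cp=arm.camera_params("wrist")
w=ray(cp,[[282.9,223.2]],52)[0]; f=ray(cp,[[278.3,240.5]],67.5)[0]
print(w.round(1),f.round(1)); dv=(w-f)[:2]; u=np.array([np.cos(np.radians(23)),np.sin(np.radians(23))]); v=np.array([u[1],-u[0]])
print("tool shift",dv@u,dv@v)
print(np.linalg.norm(np.diff(ray(cp,[[235.4,223],[330.4,223]],52),axis=0)))
E
```

```text
[449.8 307.3  52. ] [442.4 307.4  67.5]
tool shift 6.828920481669768 2.9800421375099764
65.71187529437226
```

```bash
python3 -m jog '[[[2,1,3,0],[4,2,6,0],[5,2.5,8,0],[5,2.5,9,0],[5,2.5,9,0]]]'; python3 calc.py 447.2 305.4 284 292.8
python3 - <<'E'
from h import *
p,d=arm.get_image("wrist"); cv2.imwrite("pics/w10.png",p)
cv2.imwrite('pics/w10z.png',cv2.resize(p[160:290,210:350],None,fx=5,fy=4.5,interpolation=cv2.INTER_CUBIC))
E
```

```text
clock: 36.42
position: [456.9, 307.7, 285.4]
ee_rot: [0.98, 0.199, -0.008, -0.003]
contact_force: [0.3, -1.2, -1.0]
gripper_width: 44.6
t 36.42 pos [456.9 307.7 285.4] jaw -67.0 j1,j6 [51. 63.] F [ 0.3 -1.2 -1. ] w 44.6 tilt 1.01
shift [-9.8 -1.7  1.5] spin 0.2
grasp pt [454.2 308.1 130.4] tool z [-0.0174  0.0026 -0.9998] foot [453.  308.3  60.4]
```

View pics/w10z.png

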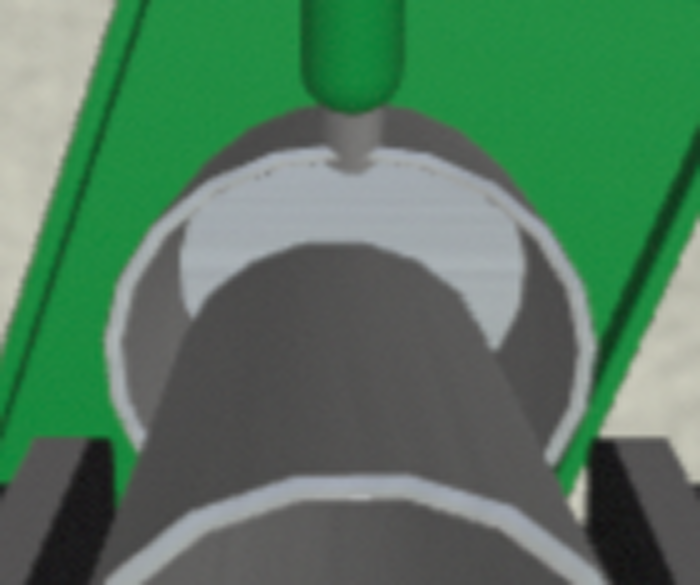

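```bash
python3 - <<'E'
from h import *
cp=arm.camera_params("wrist")
w=ray(cp,[[280.2,237.7]],52)[0]; u=np.array([np.cos(np.radians(23)),np.sin(np.radians(23))]); v=np.array([u[1],-u[0]])
for row in (241,242.5):
  for z in (58,61):
    f=ray(cp,[[278,row]],z)[0]; dv=(w-f)[:2]; print(w.round(1),f.round(1),"tool shift",(dv@u).round(1),(dv@v).round(1))
E
```

```text
[447.8 305.8  52. ] [447.2 307.   58. ] tool shift 0.1 1.4
[447.8 305.8  52. ] [448.3 307.5  61. ] tool shift -1.1 1.3
[447.8 305.8  52. ] [446.3 306.6  58. ] tool shift 1.1 1.4
[447.8 305.8  52. ] [447.4 307.1  61. ] tool shift -0.1 1.3
```

Now aligned to about 1 mm in the wrist view. Lowering with +1 in tool y.

```bash
python3 -m jog '[[[0,1,6,0],[0,1,14,0],[0,1,22,0],[0,1,28,0],[0,1,30,0]]]'; python3 calc.py 447.2 305.4 240 292.8
python3 - <<'E'
from h import *
for n in ["wrist","scene"]:
    p,d=arm.get_image(n); 
    if n=="scene": p=cv2.resize(p[150:330,330:500],None,fx=3.3,fy=3.3,interpolation=cv2.INTER_CUBIC)
    cv2.imwrite(f"pics/{n}11.png",p)
E
```

```text
clock: 37.1
position: [456.7, 306.8, 254.8]
ee_rot: [0.98, 0.199, -0.009, -0.003]
contact_force: [0.4, -0.2, -0.9]
gripper_width: 44.4
t 37.1 pos [456.7 306.8 254.8] jaw -67.0 j1,j6 [51. 63.] F [ 0.4 -0.2 -0.9] w 44.4 tilt 1.03
shift [-9.1 -2.3 14.9] spin 0.2
grasp pt [453.9 307.1  99.8] tool z [-0.0179  0.0019 -0.9998] foot [452.7 307.3  29.8]
```

View pics/wrist11.png

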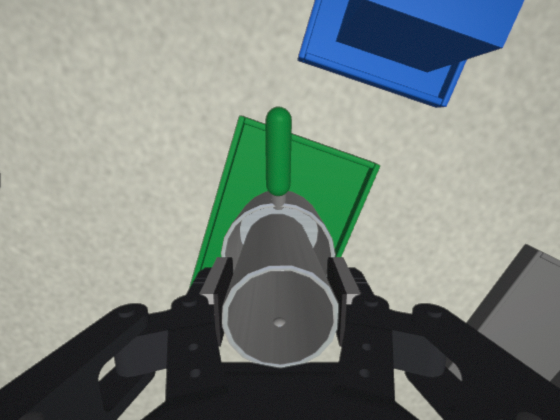

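View pics/scene11.png

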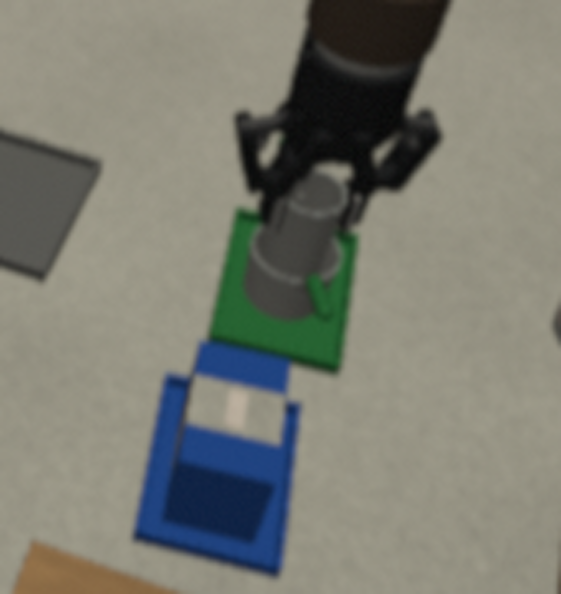

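The narrow cup's foot is inside the wide cup with no contact force. Scene view: narrow rim at (318,195), wide rim at (295,245). Lowering the last ~21 mm, slowing toward the end.

```bash
python3 -m jog '[[[0,0,4,0],[0,0,8,0],[0,0,12,0],[0,0,15,0],[0,0,16,0]]]'; python3 calc.py; python3 -m jog '[[[0,0,1,0],[0,0,2,0],[0,0,3,0],[0,0,4,0],[0,0,4,0]]]'; python3 calc.py
```

```text
clock: 37.83
position: [456.5, 306.9, 238.9]
ee_rot: [0.98, 0.199, -0.009, -0.003]
contact_force: [0.5, 0.8, -1.2]
gripper_width: 44.3
t 37.83 pos [456.5 306.9 238.9] jaw -67.0 j1,j6 [51. 63.] F [ 0.5  0.8 -1.2] w 44.3 tilt 1.03
grasp pt [453.7 307.2  83.9] tool z [-0.0178  0.002  -0.9998] foot [452.5 307.3  13.9]
clock: 38.45
position: [456.4, 306.9, 234.8]
ee_rot: [0.98, 0.199, -0.009, -0.003]
contact_force: [0.5, 0.1, -0.3]
gripper_width: 44.4
t 38.45 pos [456.4 306.9 234.8] jaw -67.0 j1,j6 [51. 63.] F [ 0.5  0.1 -0.3] w 44.4 tilt 1.03
grasp pt [453.6 307.2  79.8] tool z [-0.0179  0.0019 -0.9998] foot [452.4 307.3   9.8]
```

```bash
python3 -m jog '[[[0,0,0.5,0],[0,0,1,0],[0,0,1.5,0],[0,0,2,0],[0,0,2,0]]]'; python3 calc.py; python3 - <<'E'
from h import *
p,d=arm.get_image("wrist"); cv2.imwrite("pics/w12.png",p)
E
```

```text
clock: 39.08
position: [456.5, 307.0, 233.7]
ee_rot: [0.98, 0.199, -0.008, -0.003]
contact_force: [-1.5, -1.2, 6.4]
gripper_width: 44.5
t 39.08 pos [456.5 307.  233.7] jaw -67.0 j1,j6 [51. 63.] F [-1.5 -1.2  6.4] w 44.5 tilt 0.99
grasp pt [453.8 307.4  78.7] tool z [-0.0172  0.0023 -0.9998] foot [452.6 307.5   8.7]
```

View pics/w12.png

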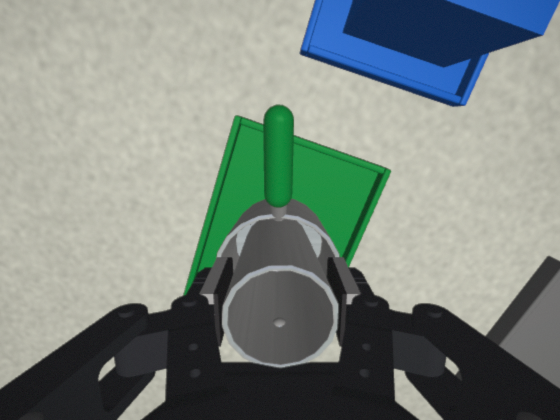

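Contact came at TCP z 233.7, against 233.4 expected for the cup on the wide one's floor. Release and retreat.

```bash
python3 -m jog '[[[0,0,-0.5,0],[0,0,-0.5,0],[0,0,-0.5,0],[0,0,-0.5,0],[0,0,-0.5,0]]]' 85; python3 -m jog '[[[0,0,-10,0],[0,0,-35,0],[0,0,-70,0],[0,0,-100,0],[0,0,-120,0]]]'; python3 calc.py 430 60 380 270
```

```text
clock: 39.75
position: [456.5, 307.0, 234.1]
ee_rot: [0.98, 0.199, -0.008, -0.003]
contact_force: [1.0, -0.5, -0.4]
gripper_width: 85.1
clock: 40.38
position: [458.6, 306.7, 356.7]
ee_rot: [0.98, 0.199, -0.007, -0.004]
contact_force: [-0.7, 0.8, -1.1]
gripper_width: 85.2
t 40.38 pos [458.6 306.7 356.7] jaw -67.0 j1,j6 [50. 63.] F [-0.7  0.8 -1.1] w 85.2 tilt 0.89
shift [-123.1  215.7  -24. ] spin 23.0
grasp pt [456.3 307.4 201.7] tool z [-0.015   0.0044 -0.9999] foot [455.3 307.7 131.7]
```

```bash
python3 - <<'E'
from h import *
p,d=arm.get_image("wrist"); cv2.imwrite("pics/w13.png",p)
E
python3 -m jog '[[[-24,43,-5,0],[-49,86,-10,0],[-74,129,-15,0],[-98,172,-20,0],[-123,215,-24,0]]]'; python3 calc.py 430 -150 380 290;
```

```text
clock: 41.05
position: [429.8, 59.4, 382.1]
ee_rot: [0.98, 0.2, -0.004, -0.005]
contact_force: [1.0, 0.2, -0.2]
gripper_width: 85.1
t 41.05 pos [429.8  59.4 382.1] jaw -66.9 j1,j6 [29. 84.] F [ 1.   0.2 -0.2] w 85.1 tilt 0.74
shift [-81.9 192.8   0.5] spin 3.1
grasp pt [428.2  60.6 227.1] tool z [-0.0104  0.0075 -0.9999] foot [427.5  61.1 157.1]
```

View pics/w13.png

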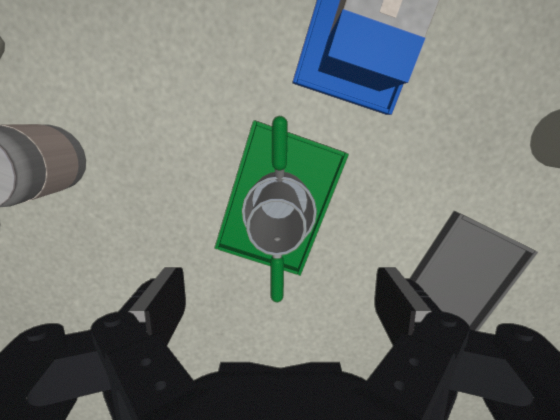

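The wrist view shows the narrow cup (rim at ~(277,228)) inside the wide cup (rim at ~(279,210)), handles opposite. I'll clear the arm away for the final check from both fixed cameras.

```bash
python3 -m jog '[[[-16,40,0,0],[-33,80,0,0],[-50,120,0,0],[-67,160,0,0],[-82,193,0,0]]]'; python3 -m jog '[[[0,0,0,0],[0,0,0,0],[0,0,0,0],[0,0,0,0],[0,0,0,0]]]'; python3 calc.py
python3 - <<'E'
from h import *; import m
cp=arm.camera_params("top"); p,d=arm.get_image("top"); cv2.imwrite("pics/top3.png",p); np.save("top3_d.npy",d)
s,sd=arm.get_image("scene"); cv2.imwrite("pics/scene3.png",s)
m.run(p,d,cp); P=cloud(cp,d)
def top(n,x0,x1,y0,y1,z0,z1,zp):
    k=((P[...,2]>z0)&(P[...,2]<z1)&(P[...,0]>x0)&(P[...,0]<x1)&(P[...,1]>y0)&(P[...,1]<y1)).astype(np.uint8)
    k=cv2.morphologyEx(k,cv2.MORPH_OPEN,np.ones((3,3)))
    cs=cv2.findContours(k,0,1)[0]
    if cs: print(n,rect(cp,np.vstack(cs),zp),np.median(P[k>0][:,2]).round(1))
top("blue c",560,720,230,370,66,86,76); top("orange c",540,700,-170,-30,66,86,76)
P2=cloud(arm.camera_params("scene"),sd)
cv2.imwrite("pics/c3t.png",cv2.resize(p[210:290,125:205],None,fx=7,fy=7,interpolation=cv2.INTER_CUBIC))
cv2.imwrite("pics/c3s.png",cv2.resize(s[180:280,370:470],None,fx=5.8,fy=5.8,interpolation=cv2.INTER_CUBIC))
E
```

```text
clock: 41.68
position: [429.6, -151.8, 380.6]
ee_rot: [0.98, 0.2, -0.004, -0.005]
contact_force: [0.4, 1.0, -0.3]
gripper_width: 84.9
clock: 42.3
position: [429.7, -151.3, 380.7]
ee_rot: [0.98, 0.2, -0.004, -0.005]
contact_force: [0.9, 0.0, 0.5]
gripper_width: 85.1
t 42.3 pos [ 429.7 -151.3  380.7] jaw -66.9 j1,j6 [  1. 112.] F [0.9 0.  0.5] w 85.1 tilt 0.71
grasp pt [ 428.2 -150.1  225.7] tool z [-0.01    0.0075 -0.9999] foot [ 427.5 -149.6  155.7]
tray_blue (array([626.3, 295.8]), array([134.6,  95.8]), 5.7) medZ 4.8
tray_orange (array([607.8, -99.2]), array([133.3,  95. ]), 0.1) medZ 4.7
tray_green (array([446.2, 304.5]), array([134.6,  96.4]), 4.1) medZ 3.6
tray_grey (array([480.1,  86.7]), array([97. , 53.3]), -89.9) medZ 4.2
cart_blue (array([ 604.3, -100.1]), array([100.1,  60.2]), 0.0) medZ 74.7
cart_orange (array([444.8, 312.2]), array([158. ,  31.6]), 21.4) medZ 69.9
wide_handle none
nar_handle none
blue c (array([627.2, 295.6]), array([101.8,  62.3]), 6.2) 74.9
orange c (array([607.8, -98.7]), array([98.1, 57.9]), -0.2) 74.8
```

View pics/top3.png

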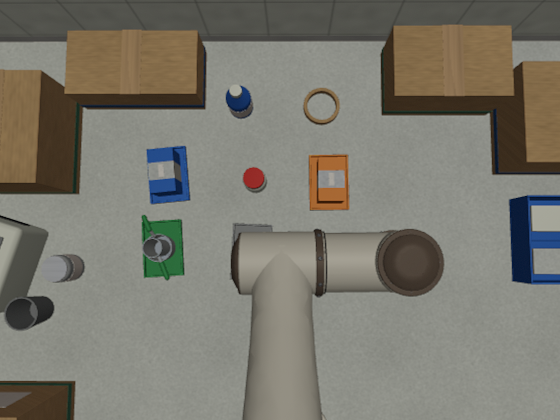

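View pics/c3t.png

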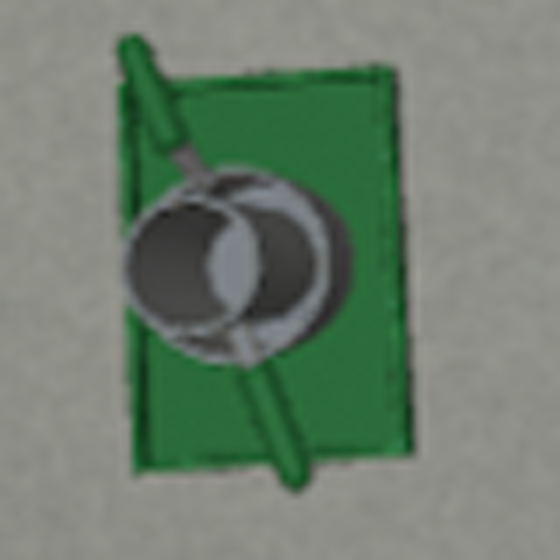

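View pics/c3s.png

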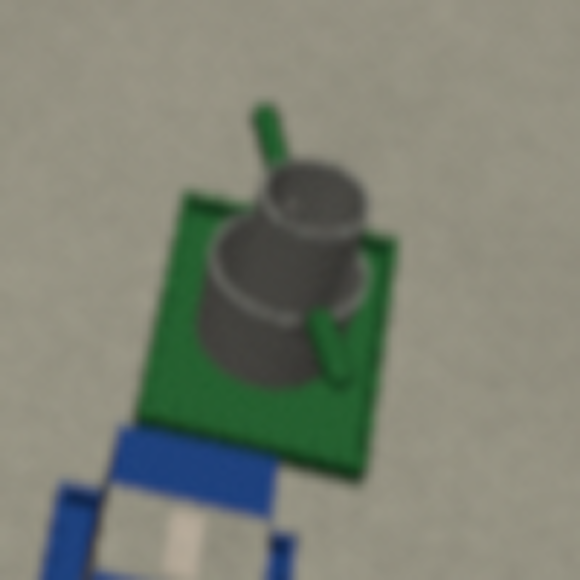

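The trays hold the right things, and the handles are opposite. I'll check the cups' axes and the rim height, and that the bottle and jar haven't moved.

```bash
python3 - <<'E'
from h import *
cp=arm.camera_params("top"); d=np.load("top3_d.npy"); P=cloud(cp,d)
n=ray(cp,[[152.9,247.6]],94)[0]; w=ray(cp,[[157.9,248.0]],52)[0]; print("narrow",n.round(1),"wide",w.round(1))
k=(P[...,2]>84)&(P[...,2]<105)&(abs(P[...,0]-447)<60)&(abs(P[...,1]-305)<60)
print("narrow rim",cv2.minEnclosingCircle(P[k][:,:2].astype(np.float32)),np.percentile(P[k][:,2],[10,50,90]).round(1))
a=cv2.imread("pics/scene0.png");b=cv2.imread("pics/scene3.png")
for nm,(x,y,w_,h) in dict(bottle=(255,162,26,42),jar=(296,230,30,40)).items():
    print(nm,"mean abs diff",cv2.absdiff(a[y:y+h,x:x+w_],b[y:y+h,x:x+w_]).mean().round(2))
cv2.imwrite("pics/s3c.png",b)
E
```

```text
narrow [449.  305.1  94. ] wide [448.1 305.9  52. ]
narrow rim ((448.2545471191406, 307.54876708984375), 23.350749969482422) [85.6 91.7 94.9]
bottle mean abs diff 2.07
jar mean abs diff 2.0
```

View pics/s3c.png

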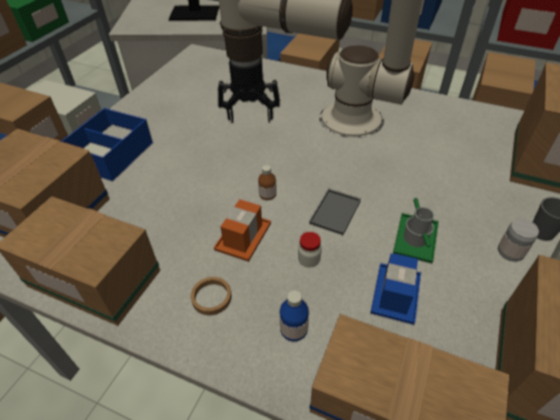

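The bottle at (267,183) and jar at (310,248) are unchanged, all three trays are right, and the gripper is clear. Handing in.

```bash
python3 -c "
from bench import arm
print(arm.job_done())"
```

```text
the job is handed in; nothing more can be done
None
```

The job is done and handed in at about 42 s of the 136 s allowed. No verdict was reported.

I moved the orange carton to the grey tray, the wide cup to green, the blue carton to blue and the orange carton to its own tray. Then I nested the narrow cup in the wide one with the handles opposite and let go of everything.

**Last checks (top camera):**

| Check | Measured | Allowed |
|---|---|---|
| Blue carton from its tray's centre | about 1 mm | 20 mm |
| Orange carton from its tray's centre | about 4 mm at most (two fits disagreed: 0.5 and 3.5 mm) | 20 mm |
| Wide cup from the green tray's centre | about 2 mm | 36 mm along, 16 mm across |
| Offset between the cups' axes | 1–2 mm | 13 mm |

- **Height:** the carton tops read about 75 mm, against 76 expected. The narrow cup's rim reads up to about 95 mm, against 94 expected. It touched down at TCP z 233.7 mm, against 233.4 expected, so it is on the wide cup's floor.
- **Bottle and jar:** both look unmoved between the first and last scene pictures. The arm hid the bottle from the top camera at the end, so that check rests on the scene view alone.
- **Disagreements:** the wrist and top cameras differed by 2–4 mm, mostly in y. The tool also leaned up to about 1°. Before lowering the narrow cup, its position worked out from the arm's pose and the wrist view differed by about 5 mm, so I aligned it mainly by the wrist view.

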